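# Turn the drained heating block wells-up, load it and close the hood

## Task

One of the two aluminium heating blocks on the drying mat was left to drain upside down, with its tube wells facing down. Turn that block over without dropping it or letting it topple, and set it wells-up and fully home in the empty bay of the dry-block heater, then close the heater's clear hood over it. Leave the other block, the upturned beaker and the measuring cylinder as they are.

Things in the scene. Friction and masses are not known exactly. Their poses are not given: they have to be found in the camera images.
- block: Block to turn and load: aluminium, 100 (x) x 60 (y) x 45 mm (z), 0.45 to 0.72 kg, balanced about its middle. One 100 x 60 face has 2 x 4 open wells (17 mm wide, 38 deep), the opposite face is plain. Origin: centre of the plain face; z points from it to the well face. It starts on the mat on its well face: plain face up, z down, origin 45 mm above the mat. It can stand on any face, 100 mm tall on an end.
- other_block: Block of the same outside size and metal lying right way up on the mat: three larger wells (25 mm) in a row face up. Origin: centre of its underside, on the mat; x along its length. Not to be moved.
- mat: Thin grey ribbed rubber drying mat, fixed, 300 mm (x) by 400 mm (y), 4 mm thick. Origin: centre of its underside, on the bench. The two blocks lie on it side by side along y, 170 to 240 mm between centres; the beaker stands near its far (+x) edge.
- beaker: Small glass beaker standing upside down near the far edge of the mat, 56 mm across, 70 mm tall. Origin: centre of its base, which is on top, 70 mm above the mat. Loose; not to be moved.
- cylinder: Glass measuring cylinder standing on the bench beyond the heater and the mat: round foot 72 mm across, tube 28 mm across, 212 mm tall. Origin: centre of the foot's underside. Loose; not to be moved.
- heater: Dry-block heater, white, fixed, 240 mm deep (x), 270 mm wide (y), flat deck 75 mm above the bench, sloping control panel on the front (-x) 70 mm. Origin: centre of its underside; x points to its back, y to its left. Two bays side by side along y: the right one (-y) already holds a block, the left one (+y) is empty.
- bay (a point): Centre of the floor of the empty bay, 53 mm above the bench; axes as the heater's. The bay is a recess 66 mm along x, 106 mm along y, 22 mm deep: the block lies in it lengthwise along y, either way round, with 3 mm play on each side, and stands 23 mm proud of the deck.
- hood (a joint): Angle of the clear hood (rad): 0 closed, flat on the deck over both bays; 1.8 fully open, leaning back on its stop. Starts at 1.6 to 1.8. Hinged along heater y at the back of the deck. 0.2 kg, damped: left above about 1.45 it sinks back open; pushed forward below about 1.0 it sinks shut by itself in about 1 s. It cannot close on a block that is not home.
- hood_hinge (a point): Middle of the hood's hinge line, at deck height (75.5 mm above the bench), 75 mm behind the bay centres along heater x.
- hood_edge (a point): Middle of the edge between the hood's top plate and front wall. The hood is a bottomless clear box, 150 mm deep, 256 wide, 36 high. Closed: this point is 150 mm in front of the hinge line, 36 above it; open (1.8): 69 mm behind it, 138 above, and the top plate is the back face, to be pushed from behind. A 90 mm wide grip tab stands 14 mm out from the front wall (upward when open).
There are look-alikes about, which are no part of the job. Leave any turquoise or yellow look-alike of the block alone.

How it is judged (in metres and radians):
On the way:
1. the block is wells-up and home in the empty bay (horizontal distance between block and bay below 0.007 m and z of block in the frame of bay between -0.003 and 0.003 m and angle between block's own z axis and vertical below 0.06 rad), for 0.2 s.
At the end, for the whole second after the job is handed in: The upside-down block rests wells-up (0.06 rad) in the empty bay, underside within 3 mm of its floor and 7 mm of its centre; the hood is closed (under 0.06 rad) and still; the other block, beaker and measuring cylinder are within 20 mm of where they were (all of step 1 and value of joint hood below 0.06 rad and velocity of joint hood below 0.05 rad/s and linear speed of block below 0.02 m/s and distance of each of other_block, beaker, cylinder from where it was at the start of the episode below 0.02 m); the robot touches nothing.
It fails at once if the block is dropped or topples (moves faster than 0.55 m/s with no finger touching it: a free fall of 15 mm) (linear speed of block above 0.55 m/s and contact force between block and the fingers below 0.2 N).
It fails at once if the other block is shifted more than 30 mm or tipped (distance of other_block from where it was at the start of the episode above 0.03 m or angle between other_block's own z axis and vertical above 0.4 rad).
It fails at once if the beaker or the measuring cylinder is shifted more than 30 mm or knocked over (distance of any of beaker, cylinder from where it was at the start of the episode above 0.03 m or angle between cylinder's own z axis and vertical above 0.5 rad).
It also fails if it takes over 72 s, if anything falls off the work surface, if the arm or the gripper's body presses on something with over 40 N, if the wrist force passes 120 N, or if a joint passes its speed limit or range.

## Robot

A 7-joint arm with a two-finger parallel gripper is mounted at the origin on the work surface. World frame = base frame: x ahead of the robot, y to its left, z up, the work surface at z = 0. Lengths are in mm, angles in rad, forces in N, time in s.
With the tool pointing down it reaches from about 425 to 925 mm from the base axis. Payload 6.8 kg.
Tool frame: the origin (TCP) lies midway between the tips of the shut fingers; the grasp point (between the pads) lies 19 mm behind it (arm.pinch_z is the distance from the TCP to the grasp point, in mm); z points along the fingers, y is the direction in which the jaws open and shut (so a half turn about z gives the same grasp; the last joint's range is limited). The gripper opens to 88 mm and grips with 3 to 60 N. Pads are 20 mm wide; open, the fingers measure 115 mm over their backs; the gripper's body (75 mm by 178 mm) begins 61 mm behind the grasp point.
Start: joints at [-1.266, 0.477, 0.022, 1.555, -0.011, 1.109, -0.083], TCP at [270.792, 618.32, 222.664] pointing down, gripper open.
Joint ranges: [-2.96, 2.96], [-0.34, 2.1], [-1.41, 1.46], [0.24, 2.44], [-1.37, 4.51], [0.17, 1.92], [-2.96, 2.96]. Speed limits (rad/s): [2.39, 2.39, 3.14, 3.14, 3.14, 3.14, 3.14].

## Interface

Orientations are given as a unit quaternion [x, y, z, w].
In Python, from station import arm gives the robot as it stands. The module is installed in compiled form; this text tells all that it offers.
- The arm moves only by the tool step_arm, never from a script. Its arguments are lists of equal length, an entry for each row: "xyz": the shift along the tool's x, y, z as a fraction of full scale, a list of three; "angular": the turn, a rotation vector about the tool's x, y, z as a fraction of full scale, a list of three. A call has 1 to 10 rows; each row shifts and turns the commanded pose from where the row before left it, along the tool's axes as they then stand; what a row does not reach is not made up. Full scale, the value 1, is 80 mm for a shift and 120 degrees for a turn. A row lasts 1/8 s, in which the tool goes at most 62.5 mm and 10.7 degrees, less where a joint would pass 70% of its speed; a pose out of reach is approached as far as the arm can. A call with a number of a shift or a turn outside -1 to 1 is refused whole. A call with a gripper value outside its range is refused whole. "fingers" is the closure, from 0 (fully open) to 1 (shut), set as the call begins (left out, the last holds). The fingers move at their own pace and stop on an object; the grip force is fixed at half the most. Time passes only in rows, so rows that do not move let the fingers close. It gives the time, the measured TCP pose, the force and the opening at its end, in the units of the state.
- arm.state(): the state, without advancing time (a new reading comes with each control period).
- arm.snapshot(name): name is "scene" or "top" or "wrist"; returns a dict with "color" (384x512x3 uint8, blue, green, red), "mtx" (3x3 intrinsics, pixels), "position" and "attitude" of the camera in the world; the wrist camera has in their place "hand_eye" (4x4, takes a point from camera to tool coordinates, whose origin is the TCP and whose axes are the flange's). Camera axes: x right, y up, looking along -z (the intrinsics and any distortion apply to the point x, -y, -z); pixel columns grow to the right and rows downward; lengths in mm; the calibration is good to about 2 mm. A picture is of the moment at which its call begins: read the wrist's pose just before it. There is no depth.
- arm.job_done(): hands the job in, once; it reports no verdict.
Trained networks look in the newest picture that a camera, given by its name, has taken for a name from the list of things; names that differ only in an ending like _2 or _b are one class to them, and where a whole thing is asked for, a point or a joint stands for the part that bears it (a point fixed in the world has none). Each returns a list of dicts, best first, with "confidence" (0 to 1); they miss things now and then, are a little off and sometimes report something else, mostly with a low value. They report only what shows in the picture. A call takes as long as a camera call. They do not tell look-alikes from the thing itself.
- arm.recognise(camera, target): "xy" ([column, row] as shares, 0 to 1, of the picture: columns of its width, rows of its height, amid what is visible of it).
- arm.outline_of(camera, target): "mask" (384x512 bool, what is visible of it) and "xy" ([column, row] as shares, 0 to 1, of the picture: columns of its width, rows of its height, amid what is visible of it).
- arm.landmark_of(camera, target): "xy" ([column, row] as shares, 0 to 1, of the picture: columns of its width, rows of its height: a listed point, or the origin of a listed thing).
The state is a dict: "t": time; "q": joint angles; "qd": joint speeds; "tau": joint torques, N m; "ee_pos": TCP position; "ee_rot": TCP orientation; "contact_force": force on the tool from outside, world axes, zero at the start; "ft_torque": the same for the moment, N m; "opening": opening from 0.0 (shut) to 1.0 (fully open).
Only numpy, scipy, OpenCV 4.12 (cv2) and the standard library are available. Lean on these libraries where they do the work, as an engineer would, in place of code of your own. Each camera call takes 0.05 s, during which the arm holds its last target.

## Working session

There is one attempt and no reset: what is moved stays moved. The work goes in short steps, Python scripts to look and compute and a tool call to move; the robot and the scene stay as the last step left them, time stands still between calls to the robot, and variables do not carry over. Pictures are saved under pics/ and viewed, and the job is handed in when it is done.

Besides the shell and the picture viewer there is one more tool, called after "Request:" as name(argument=value, ...) on one line, values as JSON. step_arm: Moves the arm, as the interface text tells. Its arguments: {"type":"object","properties":{"xyz":{"type":"array"},"angular":{"type":"array"},"fingers":{"type":"number"}},"required":["xyz","angular"]}

```bash
ls; mkdir -p pics
python3 - <<'E'
from station import arm
import cv2
s=arm.state(); print(s)
for n in ["scene","top","wrist"]:
    d=arm.snapshot(n); cv2.imwrite(f"pics/{n}0.png",d["color"])
    print(n,{k:(v.tolist() if hasattr(v,'tolist') else v) for k,v in d.items() if k!="color"})
    for t in ["block","other_block","beaker","cylinder","heater","bay","hood_hinge","hood_edge","mat"]:
        try: print(t,[( [round(x,4) for x in r["xy"]],round(r["confidence"],2)) for r in arm.landmark_of(n,t)])
        except Exception as e: print(t,e)
print(arm.pinch_z, arm.state()['t'])
E
```

```text
pics
{'t': 0.0, 'q': array([-1.26608351,  0.47782138,  0.02236734,  1.5564478 , -0.01150067,
        1.10933569, -0.08311928]), 'qd': array([-0.00095302, -0.00088919,  0.00029362,  0.00058027,  0.00089447,
       -0.0016009 , -0.00042699]), 'tau': array([-3.49465990e-04, -5.82852280e+01,  1.53474871e+00, -2.72607940e+01,
       -5.43112401e-02,  1.69267593e-02,  1.71750298e-04]), 'ee_pos': array([270.58444013, 617.71633004, 221.66956704]), 'ee_rot': array([ 2.04954826e-01,  9.78770981e-01, -9.34477726e-04, -1.17408540e-04]), 'contact_force': array([-0.25228625,  0.0430879 , -0.05413718]), 'ft_torque': array([0.00096036, 0.00243375, 0.00612763]), 'opening': 1.0014788173198699}
scene {'mtx': [[433.54976292008064, 0.0, 248.36887856979737], [0.0, 433.54976292008064, 189.173110923287], [0.0, 0.0, 1.0]], 'position': [1338.3755854185943, 172.9717495287873, 966.1249003421893], 'attitude': [0.2468318457263346, 0.281565232147071, 0.708929574366773, 0.5976737559651109]}
block [([0.3289, 0.6703], 0.74), ([0.6143, 0.4008], 0.72), ([0.7215, 0.394], 0.64), ([0.5539, 0.5435], 0.58)]
other_block [([0
[... 848 characters left out ...]
477], 0.61)]
hood_hinge [([0.7178, 0.4865], 0.9)]
hood_edge [([0.7582, 0.3833], 0.79)]
mat [([0.3723, 0.4997], 0.9)]
wrist {'mtx': [[300.6276836465287, 0.0, 257.16690798345553], [0.0, 300.6276836465287, 190.77065950160167], [0.0, 0.0, 1.0]], 'hand_eye': [[6.742954296442161e-05, 0.964158361102687, 0.2653274395328086, 72.56287026243379], [0.9999993589828585, -0.0003649016460550774, 0.0010718585072992824, 1.1578814218774491], [0.0011302597611607375, 0.2653271971784426, -0.964157767665802, -162.4320851424573], [0.0, 0.0, 0.0, 1.0]]}
block [([0.142, 0.532], 0.85)]
other_block [([0.3305, 0.9701], 0.86)]
beaker []
cylinder []
heater []
bay []
hood_hinge []
hood_edge []
mat []
18.700000000000003 1.5
```

View pics/scene0.png

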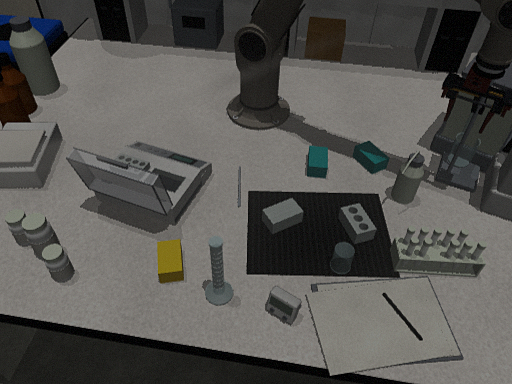

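View pics/top0.png

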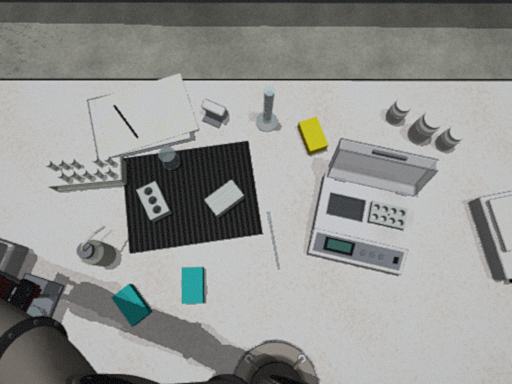

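View pics/wrist0.png

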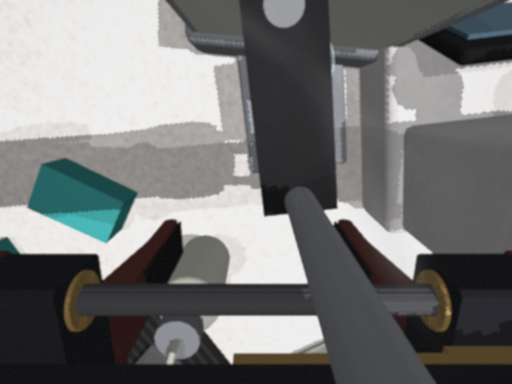

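```bash
cat > h.py <<'E'
import numpy as np, cv2
from scipy.spatial.transform import Rotation as R
from scipy.optimize import minimize, least_squares
class Cam:
    def __init__(s,d,ee=None):
        s.K=np.array(d["mtx"]); 
        if "position" in d:
            s.p=np.array(d["position"]); s.R=R.from_quat(d["attitude"]).as_matrix()
        else:
            T=np.array(d["hand_eye"]); Re=R.from_quat(ee[1]).as_matrix()
            s.R=Re@T[:3,:3]; s.p=np.array(ee[0])+Re@T[:3,3]
    def proj(s,P):
        c=(np.atleast_2d(P)-s.p)@s.R; c=c*[1,-1,-1]; q=c@s.K.T; return q[:,:2]/q[:,2:]
    def ray(s,uv,z):
        d=np.linalg.inv(s.K)@np.array([uv[0],uv[1],1.]); d=s.R@(d*[1,-1,-1]); return s.p+d*(z-s.p[2])/d[2]
def box(x,y,z,yaw,L,W,H):
    c,s_=np.cos(yaw),np.sin(yaw)
    return np.array([[x+c*a*L/2-s_*b*W/2,y+s_*a*L/2+c*b*W/2,z+h*H] for a in(-1,1) for b in(-1,1) for h in (0,1)])
def sil(cam,P,sc=4):
    m=np.zeros((384*sc,512*sc),np.uint8); q=cam.proj(P)
    h=cv2.convexHull(((q+0.5)*sc).astype(np.float32)).round().astype(np.int32); cv2.fillConvexPoly(m,h,1); return cv2.resize(m.astype(np.float32),(512,384),interpolation=cv2.INTER_AREA)
def fit(cams,masks,x0,z,L,W,H):
    def f(p):
        return sum(np.abs(sil(c,box(p[0],p[1],z,p[2],L,W,H))-m).sum() for c,m in zip(cams,masks))
    r=minimize(f,x0,method="Nelder-Mead",options=dict(initial_simplex=np.array(x0)+np.array([[0,0,0],[8,0,0],[0,8,0],[0,0,.2]]),xatol=.05,fatol=.05))
    return r.x,r.fun
E
python3 - <<'E'
from station import arm
from h import *
import pickle
D={}
for n in ["top","scene"]:
    d=arm.snapshot(n); D[n]=dict(d=d)
    for t in ["block","other_block","beaker","cylinder","heater"]:
        D[n][t]=arm.outline_of(n,t)
    c=Cam(d)
    for t in ["block","other_block","beaker","cylinder","heater"]:
        for r in D[n][t]: print(n,t,np.round(np.array(r["xy"])*[512,384],1),round(r["confidence"],2),r["mask"].sum(), c.ray(np.array(r["xy"])*[512,384],30).round(0))
pickle.dump(D,open("D.pkl","wb"))
print(arm.state()['t'])
c=Cam(D["top"]["d"])
for n,uv,z in [("block",(.4363,.512),49),("bay",(.6754,.5477),53),("heater",(.6883,.5854),0),("hinge",(.7178,.4865),75.5),("edge",(.7582,.3833),213),("mat",(.3723,.4997),0),("cyl",(.5211,.3195),0),("beak",(.3285,.3906),74)]:
    print(n,c.ray(np.array(uv)*[512,384],z).round(1))
im=D["top"]["d"]["color"]; cv2.imwrite("pics/heat.png",cv2.resize(im[130:280,300:450],None,fx=4,fy=4,interpolation=cv2.INTER_CUBIC))
im=D["top"]["d"]["color"]; cv2.imwrite("pics/blk.png",cv2.resize(im[130:260,110:270],None,fx=4.5,fy=4.5,interpolation=cv2.INTER_CUBIC))
E
```

```text
top block [221.6 197.8] 0.8 788 [528. 153.  30.]
top block [191.2 280.3] 0.79 824 [287. 236.  30.]
top block [310.9 135.8] 0.79 748 [ 724. -121.   30.]
top block [130.  303.1] 0.65 959 [224. 406.  30.]
top other_block [152.5 202.6] 0.55 753 [514. 358.  30.]
top beaker [168.9 157.8] 0.6 326 [653. 315.  30.]
top cylinder [264.8 116.1] 0.6 619 [790.  21.  30.]
top heater [365.9 205.7] 0.85 11807 [ 503. -278.   30.]
scene block [367.5 157.6] 0.91 701 [237. 395.  30.]
scene block [316.  161.1] 0.76 623 [283. 231.  30.]
scene block [167.9 264.2] 0.69 1050 [ 745. -122.   30.]
scene block [282.5 215.4] 0.58 918 [530. 150.  30.]
scene other_block [358.1 227.3] 0.68 995 [537. 362.  30.]
scene beaker [339.7 259.8] 0.71 585 [655. 313.  30.]
scene cylinder [216.5 280.6] 0.72 1203 [771.  11.  30.]
scene heater [146.1 175.7] 0.63 7220 [ 444. -282.   30.]
2.1
block [527.2 146.   49. ]
bay [ 484.8 -212.    53. ]
heater [ 450.3 -241.9    0. ]
hinge [ 549.8 -273.6   75.5]
edge [ 622.7 -295.4  213. ]
mat [553.2 250.1   0. ]
cyl [780.4  13.6   0. ]
beak [663.3 309.5  74. ]
```

View pics/heat.png

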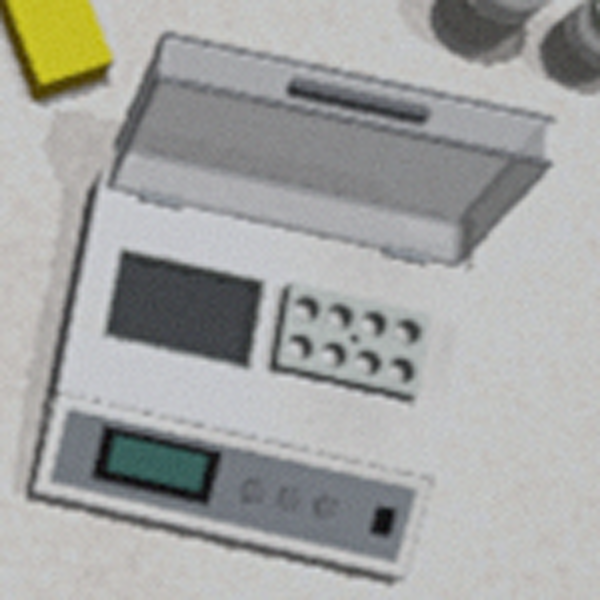

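View pics/blk.png

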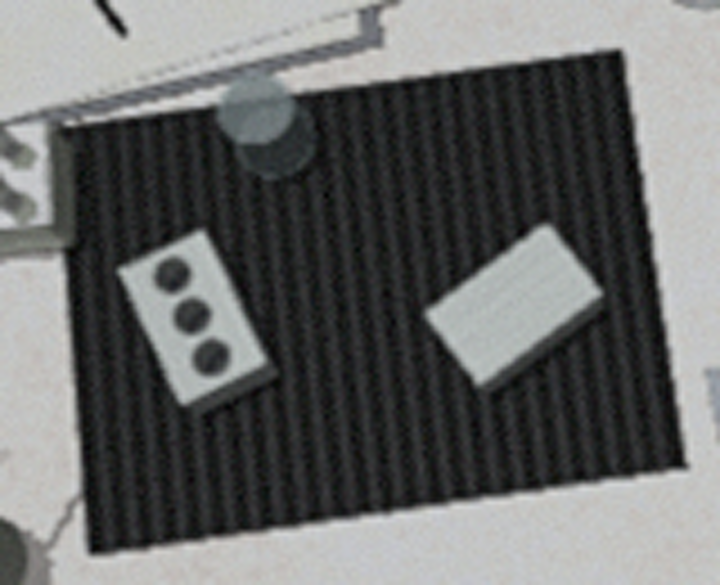

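Run:
```python
from h import *
import pickle
D=pickle.load(open("D.pkl","rb"))
ct,cs=Cam(D["top"]["d"]),Cam(D["scene"]["d"])
mt=D["top"]["block"][0]["mask"].astype(np.float32); ms=D["scene"]["block"][3]["mask"].astype(np.float32)
for nm,cams,ms_ in [("both",[ct,cs],[mt,ms]),("top",[ct],[mt]),("scene",[cs],[ms])]:
    best=min((fit(cams,ms_,[527,148,y],4,100,60,45) for y in(-.6,-.9,-1.2)),key=lambda r:r[1]); print(nm,best)
mo=D["top"]["other_block"][0]["mask"].astype(np.float32); mos=D["scene"]["other_block"][0]["mask"].astype(np.float32)
print("other",min((fit([ct,cs],[mo,mos],[514,358,y],4,100,60,45) for y in(.2,.5,.8)),key=lambda r:r[1]))
# bay rim by colour threshold
im=D["top"]["d"]["color"]; g=cv2.cvtColor(im,cv2.COLOR_BGR2GRAY); 
G=cv2.resize(g,None,fx=8,fy=8,interpolation=cv2.INTER_CUBIC)
m=(G<130).astype(np.uint8); n,l,st,ce=cv2.connectedComponentsWithStats(m)
i=l[int(207*8),int(346*8)]; cn=max(cv2.findContours((l==i).astype(np.uint8),cv2.RETR_EXTERNAL,cv2.CHAIN_APPROX_NONE)[0],key=cv2.contourArea)
print(st[i]/8)
ap=cv2.approxPolyDP(cn,20,True)[:,0]; print(len(ap),((ap+.5)/8-.5).round(1).tolist())
P=np.array([ct.ray((p+.5)/8-.5,75) for p in cn[:,0]])[:,:2]
r=cv2.minAreaRect(P.astype(np.float32)); print(r)
```

```text
both (array([526.08965769, 147.24275256,  -0.89637795]), np.float64(123.125))
top (array([525.76171901, 147.20234171,  -0.90625166]), np.float64(31.25))
scene (array([527.71946429, 147.82319079,  -0.89229951]), np.float64(75.375))
other (array([5.18715093e+02, 3.56414239e+02, 4.77674707e-01]), np.float64(104.1875))
[ 326.5    192.625   39.125   29.25  6352.125]
4 [[329.9, 192.7], [326.2, 213.1], [361.7, 221.1], [364.8, 199.9]]
((491.6161193847656, -207.2864990234375), (104.94731140136719, 65.2152328491211), 76.78140258789062)
```

```bash
cat > pl.py <<'E'
from station import arm
from h import *
from scipy.linalg import logm
def cur():
    s=arm.state(); return np.array(s["ee_pos"]),R.from_quat(s["ee_rot"]),s
def rotfrom(z,y):
    z=np.array(z,float); z/=np.linalg.norm(z); y=np.array(y,float); y-=z*(y@z); y/=np.linalg.norm(y); return R.from_matrix(np.c_[np.cross(y,z),y,z])
def plan(p1,R1,n,p0=None,R0=None,grasp=False):
    """p1: TCP target (or grasp point if grasp). prints row"""
    if p0 is None: p0,R0,_=cur()
    p1=np.array(p1,float)
    if grasp: p1=p1+R1.as_matrix()[:,2]*18.7
    w=(R0.inv()*R1).as_rotvec()/n
    A=sum(R.from_rotvec(w*k).as_matrix() for k in range(n))
    v=np.linalg.solve(A,R0.inv().apply(p1-p0))
    rv=np.round(v/80,3); rw=np.round(w/np.radians(120),4)
    print("n",n,"xyz",rv.tolist(),"ang",rw.tolist(),"lim",round(np.linalg.norm(v)/62.5,2),round(np.degrees(np.linalg.norm(w))/10.7,2))
    p,q=p0,R0
    for k in range(n): p=p+q.apply(rv*80); q=q*R.from_rotvec(rw*np.radians(120))
    print("  end",p.round(1),"err",(p-p1).round(1),round(np.degrees((q.inv()*R1).magnitude()),2))
    return p,q
a=np.radians
def d_e(azim,down): # direction with azimuth (deg) and angle below horizontal
    return [np.cos(a(down))*np.cos(a(azim)),np.cos(a(down))*np.sin(a(azim)),-np.sin(a(down))]
def hor(azim): return [np.cos(a(azim)),np.sin(a(azim)),0]
def st():
    s=arm.state(); print("t",round(s["t"],2),"p",np.round(s["ee_pos"],1),"q",np.round(s["q"],2),"f",np.round(s["contact_force"],1),"open",round(s["opening"],3)); M=R.from_quat(s["ee_rot"]).as_matrix(); print(" z",M[:,2].round(3),"y",M[:,1].round(3))
E
python3 - <<'E'
from pl import *
p,q=cur()[:2]
p1,q1=plan(p+[0,0,90],q,2)
p1,q1=plan([540,130,300],rotfrom([0,0,-1],hor(38.4)),10,p1,q1)
E
```

```text
n 2 xyz [-0.0, -0.0, -0.562] ang [0.0, 0.0, 0.0] lim 0.72 0.0
  end [270.8 618.3 312.6] err [ 0.   0.  -0.1] 0.0
n 10 xyz [-0.638, -0.296, 0.016] ang [-0.0, 0.0, 0.0233] lim 0.9 0.26
  end [539.8 130.4 299.8] err [-0.2  0.4 -0.2] 0.01
```

Request:
step_arm(xyz=[[0, 0, -0.56], [0, 0, -0.56], [-0.638, -0.296, 0.016], [-0.638, -0.296, 0.016], [-0.638, -0.296, 0.016], [-0.638, -0.296, 0.016], [-0.638, -0.296, 0.016], [-0.638, -0.296, 0.016], [-0.638, -0.296, 0.016], [-0.638, -0.296, 0.016]], angular=[[0, 0, 0], [0, 0, 0], [0, 0, 0.0233], [0, 0, 0.0233], [0, 0, 0.0233], [0, 0, 0.0233], [0, 0, 0.0233], [0, 0, 0.0233], [0, 0, 0.0233], [0, 0, 0.0233]], fingers=0)

```text
t: 3.35
ee_pos: [506.3, 235.9, 302.2]
ee_rot: [0.392, 0.92, 0.0, 0.0]
contact_force: [1.0, -0.1, 0.7]
opening: 0.999
```

Run:
```python
from pl import *
st()
# go to above block, tilt e'=128.4 az, 45 down
plan([526,147,120],rotfrom(d_e(128.4,45),hor(38.4)),6,grasp=True)
```

```text
t 3.35 p [506.3 235.9 302.2] q [-0.78  0.22  0.27  1.75 -0.06  1.18  0.28] f [ 1.  -0.1  0.7] open 0.999
 z [ 0.001  0.    -1.   ] y [0.721 0.693 0.001]
n 6 xyz [-0.268, -0.096, 0.349] ang [-0.0029, 0.0625, 0.0072] lim 0.58 0.71
  end [517.7 157.4 106.9] err [-0.   0.1  0.1] 0.05
```

Run:
```python
from pl import *
d=np.array(d_e(128.4,45))
plan(np.array([526,147,30])-d*110,rotfrom(d,hor(38.4)),6,grasp=True)
```

```text
n 6 xyz [-0.434, -0.105, 0.321] ang [-0.0029, 0.0625, 0.0072] lim 0.7 0.71
  end [566.3  96.6  94.3] err [ 0.2  0.1 -0.3] 0.05
```

Request:
step_arm(xyz=[[-0.434, -0.105, 0.321], [-0.434, -0.105, 0.321], [-0.434, -0.105, 0.321], [-0.434, -0.105, 0.321], [-0.434, -0.105, 0.321], [-0.434, -0.105, 0.321], [0, 0, 0], [0, 0, 0]], angular=[[-0.0029, 0.0625, 0.0072], [-0.0029, 0.0625, 0.0072], [-0.0029, 0.0625, 0.0072], [-0.0029, 0.0625, 0.0072], [-0.0029, 0.0625, 0.0072], [-0.0029, 0.0625, 0.0072], [0, 0, 0], [0, 0, 0]])

```text
t: 4.35
ee_pos: [566.4, 99.1, 95.0]
ee_rot: [0.401, 0.832, 0.166, -0.345]
contact_force: [0.7, 0.4, 1.0]
opening: 1.002
```

Run:
```python
from pl import *
st()
p,q,s=cur()
d=arm.snapshot("wrist"); im=d["color"]
c=Cam(d,(p,s["ee_rot"]))
for b in [box(526,147.3,4,-.90,100,60,45)]:
    for v in c.proj(b): cv2.circle(im,tuple(int(x) for x in v.round()),2,(0,0,255),-1)
cv2.imwrite("pics/w1.png",im)
dd=np.array(d_e(128.4,45))
plan(np.array([526,147,30]),rotfrom(dd,hor(38.4)),5,grasp=True)
```

```text
t 4.35 p [566.4  99.1  95. ] q [-0.11  0.8   0.22  1.58 -0.7   1.45  1.1 ] f [0.7 0.4 1. ] open 1.002
 z [-0.44   0.553 -0.707] y [0.782 0.623 0.001]
n 5 xyz [-0.007, -0.007, 0.275] ang [-0.0001, 0.0002, 0.0005] lim 0.35 0.01
  end [517.7 157.4  16.7] err [-0.1  0.  -0.1] 0.02
```

View pics/w1.png

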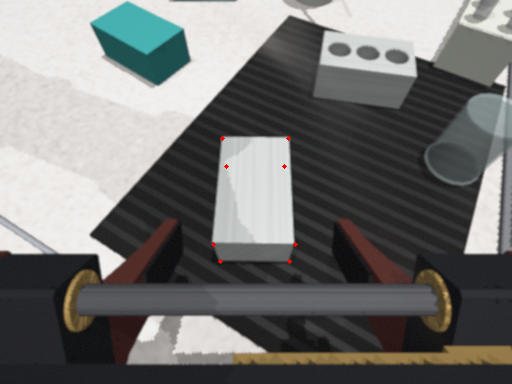

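Request:
step_arm(xyz=[[-0.007, -0.007, 0.275], [-0.007, -0.007, 0.275], [-0.007, -0.007, 0.275], [-0.007, -0.007, 0.275], [-0.007, -0.007, 0.275], [0, 0, 0]], angular=[[0, 0, 0], [0, 0, 0], [0, 0, 0], [0, 0, 0], [0, 0, 0], [0, 0, 0]])

```text
t: 5.15
ee_pos: [516.3, 158.7, 17.2]
ee_rot: [0.399, 0.833, 0.167, -0.344]
contact_force: [0.6, -0.3, -0.2]
opening: 1.001
```

Request:
step_arm(xyz=[[0, 0, 0], [0, 0, 0], [0, 0, 0], [0, 0, 0], [0, 0, 0], [0, 0, 0], [0, 0, 0], [0, 0, 0]], angular=[[0, 0, 0], [0, 0, 0], [0, 0, 0], [0, 0, 0], [0, 0, 0], [0, 0, 0], [0, 0, 0], [0, 0, 0]], fingers=1)

```text
t: 6.15
ee_pos: [517.2, 155.7, 15.0]
ee_rot: [0.401, 0.832, 0.167, -0.345]
contact_force: [2.7, -0.8, 5.5]
opening: 0.683
```

Run:
```python
from pl import *
st()
```

```text
t 6.15 p [517.2 155.7  15. ] q [-0.16  0.85  0.16  1.73 -0.77  1.25  1.16] f [ 2.7 -0.8  5.5] open 0.683
 z [-0.44   0.554 -0.707] y [0.783 0.622 0.   ]
```

Run:
```python
from pl import *
p,q,s=cur()
c=q.inv().apply(np.array([526,147.3,26.5])-p); print("c_tool",c)
R0=q
p1,q1=plan(p+[3,-5,120],R0,3)
R1=R0*R.from_rotvec([0,-np.pi/2,0])
print(R1.as_matrix()[:,2])
C=np.array([536,130,80])
p2,q2=plan(C-R1.apply(c),R1,10,p1,q1)
```

```text
c_tool [ -0.40431475   1.67681867 -16.7035355 ]
n 3 xyz [0.337, -0.003, -0.371] ang [0.0, 0.0, 0.0] lim 0.64 0.0
  end [520.2 150.7 135.1] err [-0.  -0.   0.2] 0.0
[ 0.44032569 -0.55316838 -0.70719023]
n 10 xyz [-0.059, -0.003, 0.089] ang [-0.0, -0.075, 0.0] lim 0.14 0.84
  end [541.6 120.   67.8] err [-0.3  0.1 -0.1] 0.0
```

Request:
step_arm(xyz=[[0.1, 0, -0.11], [0.2, 0, -0.22], [0.25, 0, -0.28], [0.25, 0, -0.28], [0.2, 0, -0.22], [0, 0, 0], [0, 0, 0]], angular=[[0, 0, 0], [0, 0, 0], [0, 0, 0], [0, 0, 0], [0, 0, 0], [0, 0, 0], [0, 0, 0]])

```text
t: 7.02
ee_pos: [519.6, 151.0, 133.0]
ee_rot: [0.401, 0.832, 0.165, -0.346]
contact_force: [-0.4, 0.5, -6.8]
opening: 0.679
```

Run:
```python
from pl import *
st()
p,q,s=cur()
d=arm.snapshot("wrist"); cv2.imwrite("pics/w2.png",d["color"])
d=arm.snapshot("scene"); cv2.imwrite("pics/s2.png",d["color"])
c=np.array([-.4,1.7,-16.7])
R1=rotfrom(d_e(-51.6,45),hor(38.4))
print((q.inv()*R1).as_rotvec())
C=np.array([536,130,80])
p2,q2=plan(C-R1.apply(c),R1,10)
```

```text
t 7.03 p [519.6 151.  133. ] q [-0.18  0.68  0.2   1.71 -0.72  1.41  1.05] f [-0.4  0.5 -6.8] open 0.679
 z [-0.442  0.553 -0.706] y [ 0.782  0.623 -0.002]
[-0.00234944 -1.57169023  0.00290659]
n 10 xyz [-0.06, -0.002, 0.085] ang [-0.0002, -0.0751, 0.0001] lim 0.13 0.84
  end [541.8 120.   68.1] err [0.  0.1 0.2] 0.07
```

View pics/w2.png

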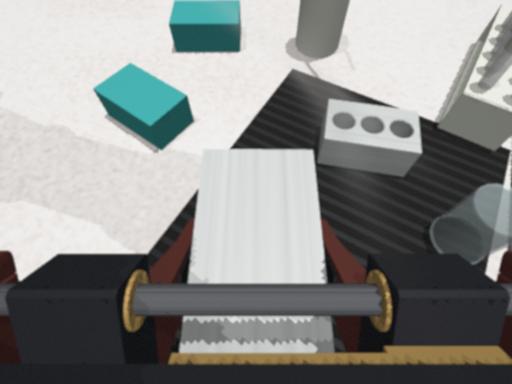

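View pics/s2.png

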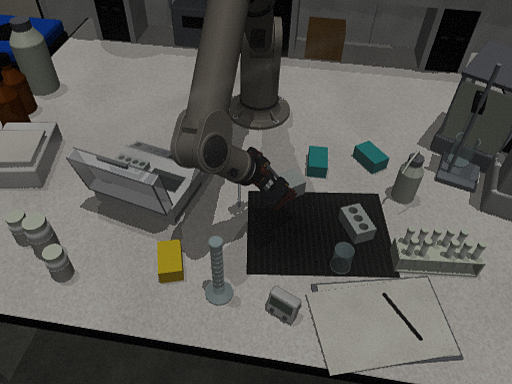

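Request:
step_arm(xyz=[[-0.06, -0.002, 0.085], [-0.06, -0.002, 0.085], [-0.06, -0.002, 0.085], [-0.06, -0.002, 0.085], [-0.06, -0.002, 0.085], [-0.06, -0.002, 0.085], [-0.06, -0.002, 0.085], [-0.06, -0.002, 0.085], [-0.06, -0.002, 0.085], [-0.06, -0.002, 0.085]], angular=[[0, -0.075, 0], [0, -0.075, 0], [0, -0.075, 0], [0, -0.075, 0], [0, -0.075, 0], [0, -0.075, 0], [0, -0.075, 0], [0, -0.075, 0], [0, -0.075, 0], [0, -0.075, 0]])

```text
t: 8.38
ee_pos: [541.8, 121.5, 68.6]
ee_rot: [0.4, 0.832, -0.167, 0.346]
contact_force: [-0.6, -0.6, -8.7]
opening: 0.685
```

Request:
step_arm(xyz=[[0, 0, 0], [0, 0, 0], [0, 0, 0]], angular=[[0, 0, 0], [0, 0, 0], [0, 0, 0]])

```text
t: 8.75
ee_pos: [543.2, 119.3, 70.4]
ee_rot: [0.404, 0.832, -0.164, 0.343]
contact_force: [-0.4, 0.1, -6.2]
opening: 0.684
```

Run:
```python
from pl import *
st()
d=arm.snapshot("wrist"); cv2.imwrite("pics/w3.png",d["color"])
d=arm.snapshot("scene"); cv2.imwrite("pics/s3.png",cv2.resize(d["color"][130:280,180:420],None,fx=3,fy=3))
c=np.array([-.4,1.7,-16.7])
R1=rotfrom(d_e(-51.6,45),hor(38.4))
C=np.array([536,130,56])
plan(C-R1.apply(c),R1,4)
```

```text
t 8.75 p [543.2 119.3  70.4] q [-1.49  0.89  0.97  2.17  0.19  0.42 -0.24] f [-0.4  0.1 -6.2] open 0.684
 z [ 0.437 -0.55  -0.711] y [0.785 0.62  0.003]
n 4 xyz [0.061, -0.003, 0.056] ang [0.0002, -0.0006, -0.0003] lim 0.11 0.01
  end [541.7 119.9  43.8] err [-0.1  0.  -0.1] 0.03
```

View pics/w3.png

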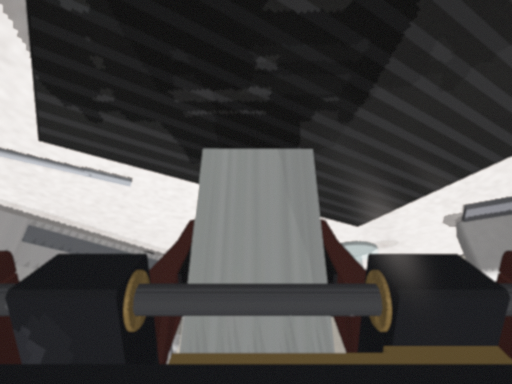

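View pics/s3.png

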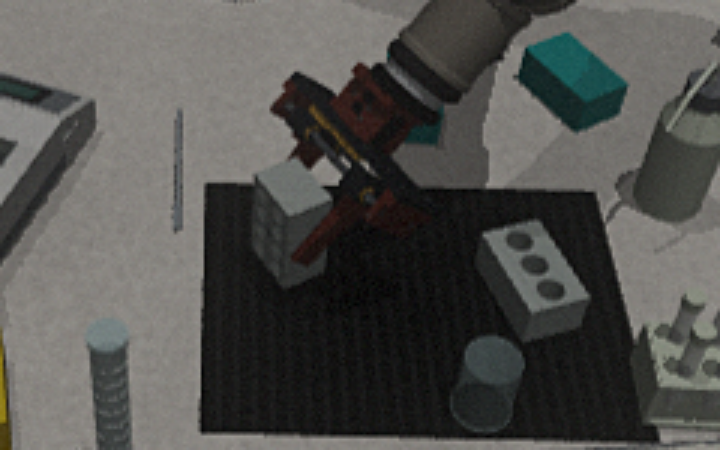

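Request:
step_arm(xyz=[[0.061, 0, 0.056], [0.061, 0, 0.056], [0.061, 0, 0.056], [0.061, 0, 0.056], [0, 0, 0], [0, 0, 0]], angular=[[0, 0, 0], [0, 0, 0], [0, 0, 0], [0, 0, 0], [0, 0, 0], [0, 0, 0]])

```text
t: 9.6
ee_pos: [542.0, 120.8, 42.7]
ee_rot: [0.401, 0.832, -0.167, 0.344]
contact_force: [-0.1, 0.1, -5.7]
opening: 0.682
```

Run:
```python
from pl import *
st()
p,q,s=cur()
print(q.inv().apply([0,0,-1])/80)
```

```text
t 9.6 p [542.  120.8  42.7] q [-1.48  0.95  0.94  2.17  0.17  0.38 -0.26] f [-0.1  0.1 -5.7] open 0.682
 z [ 0.44  -0.553 -0.707] y [ 0.782  0.623 -0.001]
[8.83566743e-03 1.49057317e-05 8.84198840e-03]
```

Request:
step_arm(xyz=[[0.009, 0, 0.009], [0.009, 0, 0.009], [0, 0, 0]], angular=[[0, 0, 0], [0, 0, 0], [0, 0, 0]])

```text
t: 9.98
ee_pos: [542.2, 120.9, 41.9]
ee_rot: [0.401, 0.832, -0.167, 0.345]
contact_force: [-7.6, 5.2, 10.0]
opening: 0.682
```

Request:
step_arm(xyz=[[-0.006, 0, -0.006], [0, 0, 0]], angular=[[0, 0, 0], [0, 0, 0]])

```text
t: 10.22
ee_pos: [542.1, 120.9, 41.9]
ee_rot: [0.401, 0.832, -0.166, 0.344]
contact_force: [-4.3, 4.0, 4.6]
opening: 0.684
```

Run:
```python
from pl import *
st()
d=arm.snapshot("scene"); cv2.imwrite("pics/s4.png",cv2.resize(d["color"][130:280,180:420],None,fx=3,fy=3))
```

```text
t 10.22 p [542.1 120.9  41.9] q [-1.48  0.95  0.94  2.17  0.17  0.38 -0.26] f [-4.3  4.   4.6] open 0.684
 z [ 0.44  -0.553 -0.707] y [ 0.782  0.623 -0.001]
```

View pics/s4.png

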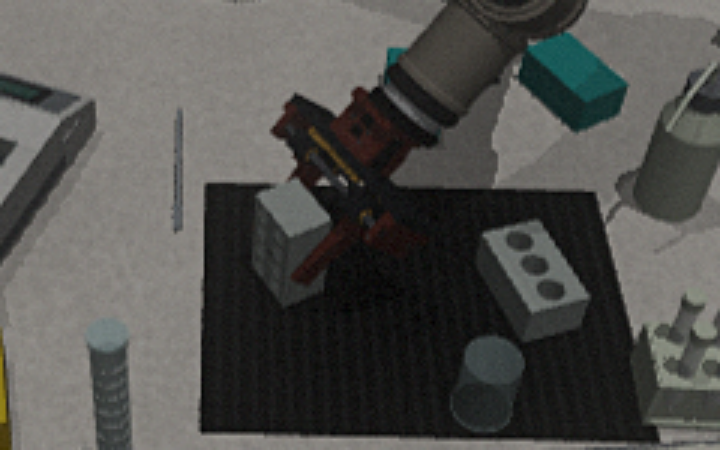

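Request:
step_arm(xyz=[[0, 0, 0], [0, 0, 0], [0, 0, 0], [0, 0, 0], [0, 0, 0], [0, 0, 0]], angular=[[0, 0, 0], [0, 0, 0], [0, 0, 0], [0, 0, 0], [0, 0, 0], [0, 0, 0]], fingers=0)

```text
t: 11.02
ee_pos: [542.1, 120.9, 41.4]
ee_rot: [0.401, 0.832, -0.166, 0.344]
contact_force: [-0.6, -0.8, -0.1]
opening: 0.997
```

Run:
```python
from pl import *
st()
p,q,s=cur()
c=np.array([-.4,1.7,-16.7])
print("block centre est",p+q.apply(c))
```

```text
t 11.03 p [542.1 120.9  41.4] q [-1.48  0.95  0.94  2.17  0.17  0.38 -0.26] f [-0.6 -0.8 -0.1] open 0.997
 z [ 0.44  -0.553 -0.708] y [ 0.782  0.623 -0.001]
block centre est [536.21718478 130.99644593  53.50477393]
```

Request:
step_arm(xyz=[[0, 0, -0.15], [0, 0, -0.3], [0, 0, -0.4], [0, 0, -0.4], [0, 0, -0.25], [0, 0, 0]], angular=[[0, 0, 0], [0, 0, 0], [0, 0, 0], [0, 0, 0], [0, 0, 0], [0, 0, 0]])

```text
t: 11.78
ee_pos: [489.1, 189.2, 126.9]
ee_rot: [0.4, 0.833, -0.165, 0.344]
contact_force: [0.1, -0.1, 0.5]
opening: 0.999
```

Run:
```python
from pl import *
st()
p,q,s=cur()
d=arm.snapshot("wrist"); im=d["color"]; c=Cam(d,(p,s["ee_rot"]))
B=box(536.2,131,4,a(38.4),60,45,100)
for v in c.proj(B): cv2.circle(im,tuple(int(x) for x in v.round()),2,(0,0,255),-1)
cv2.imwrite("pics/w5.png",im)
# waypoint then pre-grasp
Rv=rotfrom([0,0,-1],hor(38.4))
p1,q1=plan([515,158,235],Rv,5)
R2=rotfrom(d_e(128.4,45),hor(38.4)); dd=R2.as_matrix()[:,2]
T=np.array([536.2,131,54.5])-R2.apply([0,0,-16.7])
p2,q2=plan(T-dd*115,R2,5,p1,q1)
```

```text
t 11.78 p [489.1 189.2 126.9] q [-1.71  0.8   1.05  2.15  0.18  0.64 -0.27] f [ 0.1 -0.1  0.5] open 0.999
 z [ 0.442 -0.55  -0.709] y [0.781 0.625 0.001]
n 5 xyz [-0.217, 0.004, -0.202] ang [0.0001, 0.0749, 0.0003] lim 0.38 0.84
  end [515.1 157.9 235.1] err [ 0.1 -0.1  0.1] 0.04
n 5 xyz [-0.341, -0.001, 0.189] ang [-0.0, 0.075, 0.0] lim 0.5 0.84
  end [579.3  76.4 123.8] err [-0.1 -0.1 -0.2] 0.04
```

View pics/w5.png

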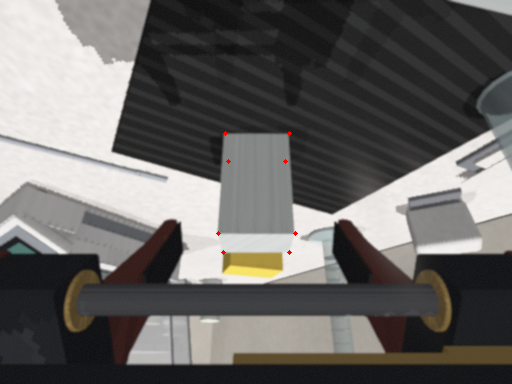

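Request:
step_arm(xyz=[[-0.217, 0.004, -0.202], [-0.217, 0.004, -0.202], [-0.217, 0.004, -0.202], [-0.217, 0.004, -0.202], [-0.217, 0.004, -0.202], [-0.341, -0.001, 0.189], [-0.341, -0.001, 0.189], [-0.341, -0.001, 0.189], [-0.341, -0.001, 0.189], [-0.341, -0.001, 0.189]], angular=[[0, 0.075, 0], [0, 0.075, 0], [0, 0.075, 0], [0, 0.075, 0], [0, 0.075, 0], [0, 0.075, 0], [0, 0.075, 0], [0, 0.075, 0], [0, 0.075, 0], [0, 0.075, 0]])

```text
t: 13.08
ee_pos: [580.2, 73.6, 122.4]
ee_rot: [0.402, 0.831, 0.167, -0.347]
contact_force: [0.6, 1.0, -0.3]
opening: 0.999
```

Request:
step_arm(xyz=[[0, 0, 0], [0, 0, 0], [0, 0, 0]], angular=[[0, 0, 0], [0, 0, 0], [0, 0, 0]])

```text
t: 13.45
ee_pos: [580.1, 77.2, 126.4]
ee_rot: [0.4, 0.833, 0.166, -0.343]
contact_force: [0.1, 0.4, 0.6]
opening: 0.996
```

Run:
```python
from pl import *
st()
p,q,s=cur()
d=arm.snapshot("wrist"); im=d["color"]; c=Cam(d,(p,s["ee_rot"]))
B=box(536.2,131,4,a(38.4),60,45,100)
for v in c.proj(B): cv2.circle(im,tuple(int(x) for x in v.round()),2,(0,0,255),-1)
cv2.imwrite("pics/w6.png",im)
R2=rotfrom(d_e(128.4,45),hor(38.4)); dd=R2.as_matrix()[:,2]
T=np.array([536.2,131,54.5])-R2.apply([0,0,-16.7])
p2,q2=plan(T,R2,6)
```

```text
t 13.45 p [580.1  77.2 126.4] q [-0.26  0.84  0.51  1.55 -0.82  1.61  1.21] f [0.1 0.4 0.6] open 0.996
 z [-0.439  0.552 -0.709] y [0.781 0.624 0.003]
n 6 xyz [-0.004, -0.002, 0.243] ang [-0.0001, 0.0002, 0.0004] lim 0.31 0.01
  end [529.  140.2  42.6] err [ 0.2 -0.  -0.1] 0.03
```

View pics/w6.png

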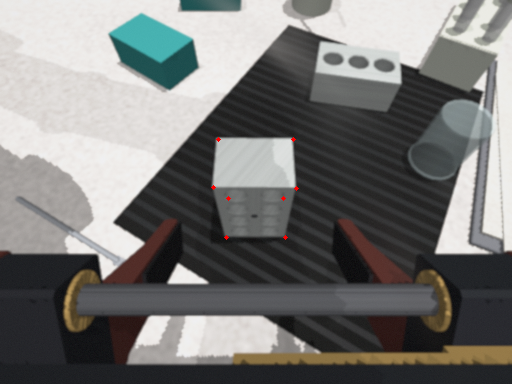

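Request:
step_arm(xyz=[[-0.004, -0.002, 0.243], [-0.004, -0.002, 0.243], [-0.004, -0.002, 0.243], [-0.004, -0.002, 0.243], [-0.004, -0.002, 0.243], [-0.004, -0.002, 0.243], [0, 0, 0], [0, 0, 0]], angular=[[0, 0, 0], [0, 0, 0], [0, 0, 0], [0, 0, 0], [0, 0, 0], [0, 0, 0], [0, 0, 0], [0, 0, 0]])

```text
t: 14.5
ee_pos: [528.6, 138.2, 40.1]
ee_rot: [0.401, 0.832, 0.166, -0.345]
contact_force: [0.4, 0.1, 1.1]
opening: 1.002
```

Request:
step_arm(xyz=[[0, 0, 0], [0, 0, 0], [0, 0, 0], [0, 0, 0], [0, 0, 0], [0, 0, 0], [0, 0, 0], [0, 0, 0]], angular=[[0, 0, 0], [0, 0, 0], [0, 0, 0], [0, 0, 0], [0, 0, 0], [0, 0, 0], [0, 0, 0], [0, 0, 0]], fingers=1)

```text
t: 15.5
ee_pos: [528.3, 138.4, 40.1]
ee_rot: [0.401, 0.832, 0.166, -0.345]
contact_force: [-0.2, -2.2, 3.1]
opening: 0.681
```

Run:
```python
from pl import *
st()
p,q,s=cur()
c=q.inv().apply(np.array([536.2,131,54])-p); print("c",c, q.inv().apply([0,0,1])/80)
```

```text
t 15.5 p [528.3 138.4  40.1] q [-0.33  0.88  0.46  1.71 -0.9   1.42  1.28] f [-0.2 -2.2  3.1] open 0.681
 z [-0.441  0.553 -0.707] y [ 0.782  0.623 -0.001]
c [  2.23813428   1.54072559 -17.41894773] [ 8.83698606e-03 -1.12769654e-05 -8.84067589e-03]
```

Lift, then swing.

Request:
step_arm(xyz=[[0.08, 0, -0.08], [0.16, 0, -0.16], [0.22, 0, -0.22], [0.22, 0, -0.22], [0.12, 0, -0.12], [0, 0, 0], [0, 0, 0]], angular=[[0, 0, 0], [0, 0, 0], [0, 0, 0], [0, 0, 0], [0, 0, 0], [0, 0, 0], [0, 0, 0]])

```text
t: 16.38
ee_pos: [527.8, 138.8, 129.9]
ee_rot: [0.401, 0.832, 0.165, -0.345]
contact_force: [0.0, -0.2, -5.5]
opening: 0.684
```

Run:
```python
from pl import *
st()
c=np.array([2.2,1.5,-17.4])
R1=rotfrom(d_e(-51.6,45),hor(38.4))
C=np.array([536.2,131,60])
plan(C-R1.apply(c),R1,10)
```

```text
t 16.38 p [527.8 138.8 129.9] q [-0.36  0.75  0.5   1.7  -0.84  1.52  1.19] f [ 0.  -0.2 -5.5] open 0.684
 z [-0.442  0.552 -0.707] y [ 0.782  0.623 -0.002]
n 10 xyz [-0.044, 0.0, 0.109] ang [-0.0001, -0.075, 0.0001] lim 0.15 0.84
  end [543.5 118.8  49.1] err [-0.1 -0.4 -0.2] 0.04
```

Request:
step_arm(xyz=[[-0.044, 0, 0.109], [-0.044, 0, 0.109], [-0.044, 0, 0.109], [-0.044, 0, 0.109], [-0.044, 0, 0.109], [-0.044, 0, 0.109], [-0.044, 0, 0.109], [-0.044, 0, 0.109], [-0.044, 0, 0.109], [-0.044, 0, 0.109]], angular=[[0, -0.075, 0], [0, -0.075, 0], [0, -0.075, 0], [0, -0.075, 0], [0, -0.075, 0], [0, -0.075, 0], [0, -0.075, 0], [0, -0.075, 0], [0, -0.075, 0], [0, -0.075, 0]])

```text
t: 17.62
ee_pos: [542.8, 120.1, 48.2]
ee_rot: [0.4, 0.832, -0.167, 0.345]
contact_force: [-0.1, 0.4, -7.8]
opening: 0.682
```

Request:
step_arm(xyz=[[0, 0, 0], [0, 0, 0], [0, 0, 0]], angular=[[0, 0, 0], [0, 0, 0], [0, 0, 0]])

```text
t: 18.0
ee_pos: [544.4, 118.6, 50.8]
ee_rot: [0.404, 0.832, -0.164, 0.343]
contact_force: [0.4, 0.2, -6.0]
opening: 0.683
```

Run:
```python
from pl import *
st()
d=arm.snapshot("scene"); cv2.imwrite("pics/s7.png",cv2.resize(d["color"][130:280,180:420],None,fx=3,fy=3))
c=np.array([2.2,1.5,-17.4])
R1=rotfrom(d_e(-51.6,45),hor(38.4))
C=np.array([536.2,131,28.5])
plan(C-R1.apply(c),R1,5)
```

```text
t 18.0 p [544.4 118.6  50.8] q [-1.56  1.08  1.12  2.18 -0.39  0.39  0.28] f [ 0.4  0.2 -6. ] open 0.683
 z [ 0.438 -0.55  -0.711] y [0.784 0.62  0.003]
n 5 xyz [0.06, -0.001, 0.057] ang [0.0002, -0.0006, -0.0003] lim 0.11 0.01
  end [543.6 119.2  17.7] err [-0.1  0.  -0. ] 0.03
```

View pics/s7.png

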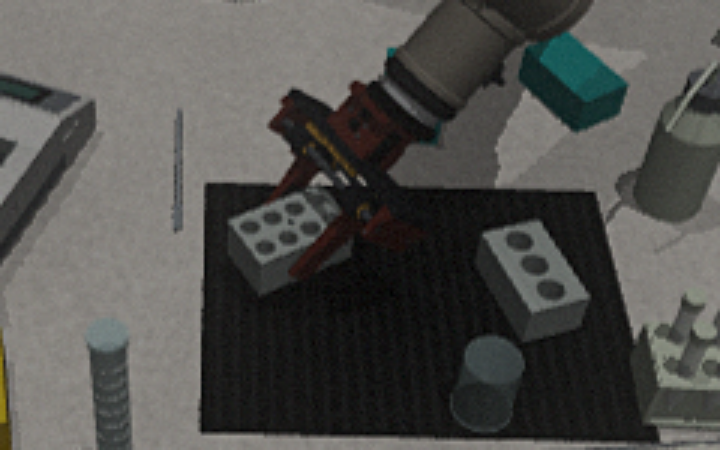

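Wells up. Lower.

Request:
step_arm(xyz=[[0.06, 0, 0.057], [0.06, 0, 0.057], [0.06, 0, 0.057], [0.06, 0, 0.057], [0.06, 0, 0.057], [0, 0, 0], [0, 0, 0]], angular=[[0, 0, 0], [0, 0, 0], [0, 0, 0], [0, 0, 0], [0, 0, 0], [0, 0, 0], [0, 0, 0]])

```text
t: 18.92
ee_pos: [543.5, 119.4, 16.4]
ee_rot: [0.401, 0.832, -0.167, 0.345]
contact_force: [1.1, 0.0, -6.6]
opening: 0.678
```

Request:
step_arm(xyz=[[0.009, 0, 0.009], [0.009, 0, 0.009], [0, 0, 0]], angular=[[0, 0, 0], [0, 0, 0], [0, 0, 0]])

```text
t: 19.3
ee_pos: [543.8, 119.2, 15.8]
ee_rot: [0.401, 0.832, -0.167, 0.345]
contact_force: [-6.2, 3.5, 7.6]
opening: 0.682
```

Request:
step_arm(xyz=[[-0.004, 0, -0.004], [0, 0, 0], [0, 0, 0], [0, 0, 0], [0, 0, 0], [0, 0, 0]], angular=[[0, 0, 0], [0, 0, 0], [0, 0, 0], [0, 0, 0], [0, 0, 0], [0, 0, 0]], fingers=0)

```text
t: 20.05
ee_pos: [543.5, 119.4, 14.9]
ee_rot: [0.401, 0.832, -0.167, 0.345]
contact_force: [-0.2, 0.9, -0.4]
opening: 1.002
```

Request:
step_arm(xyz=[[0, 0, -0.15], [0, 0, -0.3], [0, 0, -0.4], [0, 0, -0.4], [0, 0, -0.2], [0, 0, 0]], angular=[[0, 0, 0], [0, 0, 0], [0, 0, 0], [0, 0, 0], [0, 0, 0], [0, 0, 0]])

```text
t: 20.8
ee_pos: [492.4, 184.8, 97.3]
ee_rot: [0.4, 0.833, -0.166, 0.345]
contact_force: [-0.6, -0.0, -0.3]
opening: 0.999
```

Run:
```python
from pl import *
st()
Rv=rotfrom([0,0,-1],hor(38.4))
p1,q1=plan([536,131,170],Rv,6)
d=arm.snapshot("scene"); cv2.imwrite("pics/s8.png",cv2.resize(d["color"][130:280,180:420],None,fx=3,fy=3))
```

```text
t 20.8 p [492.4 184.8  97.3] q [-1.78  1.07  1.24  2.16 -0.36  0.59  0.22] f [-0.6 -0.  -0.3] open 0.999
 z [ 0.441 -0.552 -0.707] y [0.781 0.624 0.   ]
n 6 xyz [-0.201, 0.001, -0.074] ang [0.0001, 0.0625, 0.0003] lim 0.27 0.7
  end [535.8 131.  170. ] err [-0.2 -0.  -0. ] 0.03
```

View pics/s8.png

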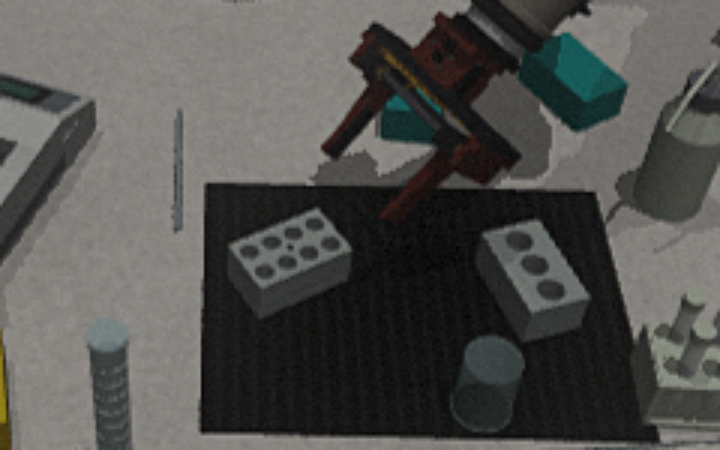

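Request:
step_arm(xyz=[[-0.201, 0.001, -0.074], [-0.201, 0.001, -0.074], [-0.201, 0.001, -0.074], [-0.201, 0.001, -0.074], [-0.201, 0.001, -0.074], [-0.201, 0.001, -0.074], [0, 0, 0], [0, 0, 0]], angular=[[0, 0.0625, 0], [0, 0.0625, 0], [0, 0.0625, 0], [0, 0.0625, 0], [0, 0.0625, 0], [0, 0.0625, 0], [0, 0, 0], [0, 0, 0]])

```text
t: 21.85
ee_pos: [535.3, 129.1, 168.7]
ee_rot: [0.435, 0.9, -0.001, -0.001]
contact_force: [-0.5, 0.5, 0.2]
opening: 0.996
```

Run:
```python
from pl import *
st()
p,q,s=cur()
d=arm.snapshot("wrist"); im=d["color"].copy(); c=Cam(d,(p,s["ee_rot"]))
o=arm.outline_of("wrist","block"); 
for r in o: print(np.array(r["xy"])*[512,384],r["confidence"],r["mask"].sum())
import pickle; pickle.dump(dict(d=d,o=o,p=p,rot=s["ee_rot"]),open("w9.pkl","wb"))
for v in c.proj(box(536.2,131,4,a(-51.6),100,60,45)): cv2.circle(im,tuple(int(x) for x in v.round()),2,(0,0,255),-1)
cv2.imwrite("pics/w9.png",im)
```

```text
t 21.85 p [535.3 129.1 168.7] q [-1.07  0.49  0.96  1.95 -0.49  0.96  0.8 ] f [-0.5  0.5  0.2] open 0.996
 z [-0.002 -0.002 -1.   ] y [ 0.783  0.621 -0.002]
[260.096  181.2864] 0.58 6464
```

View pics/w9.png

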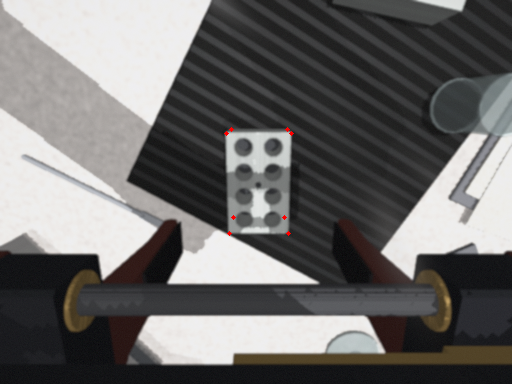

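Run:
```python
from pl import *
Rv=rotfrom([0,0,-1],hor(38.4))
p1,q1=plan([535.8,131.5,30.5],Rv,6)
```

```text
n 6 xyz [-0.001, 0.003, 0.287] ang [-0.0003, -0.0, 0.0004] lim 0.37 0.0
  end [535.9 131.6  30.7] err [0.1 0.1 0.2] 0.04
```

Request:
step_arm(xyz=[[-0.001, 0.003, 0.287], [-0.001, 0.003, 0.287], [-0.001, 0.003, 0.287], [-0.001, 0.003, 0.287], [-0.001, 0.003, 0.287], [-0.001, 0.003, 0.287], [0, 0, 0], [0, 0, 0]], angular=[[-0.0003, 0, 0.0004], [-0.0003, 0, 0.0004], [-0.0003, 0, 0.0004], [-0.0003, 0, 0.0004], [-0.0003, 0, 0.0004], [-0.0003, 0, 0.0004], [0, 0, 0], [0, 0, 0]])

```text
t: 22.95
ee_pos: [537.2, 131.4, 32.1]
ee_rot: [0.436, 0.9, 0.001, 0.001]
contact_force: [0.6, -0.2, 0.6]
opening: 0.997
```

Run:
```python
from pl import *
st()
```

```text
t 22.95 p [537.2 131.4  32.1] q [-0.91  0.67  0.75  2.03 -0.7   0.71  0.96] f [ 0.6 -0.2  0.6] open 0.997
 z [ 0.002  0.001 -1.   ] y [0.784 0.62  0.002]
```

Request:
step_arm(xyz=[[0, 0, 0.025], [0, 0, 0], [0, 0, 0], [0, 0, 0]], angular=[[0, 0, 0], [0, 0, 0], [0, 0, 0], [0, 0, 0]])

```text
t: 23.45
ee_pos: [537.5, 130.5, 30.0]
ee_rot: [0.437, 0.9, 0.001, 0.001]
contact_force: [0.6, 0.4, 0.5]
opening: 0.999
```

Request:
step_arm(xyz=[[0, 0, 0], [0, 0, 0], [0, 0, 0], [0, 0, 0], [0, 0, 0], [0, 0, 0], [0, 0, 0], [0, 0, 0]], angular=[[0, 0, 0], [0, 0, 0], [0, 0, 0], [0, 0, 0], [0, 0, 0], [0, 0, 0], [0, 0, 0], [0, 0, 0]], fingers=1)

```text
t: 24.45
ee_pos: [536.6, 129.9, 29.7]
ee_rot: [0.437, 0.9, 0.001, 0.0]
contact_force: [-4.9, -3.2, 5.0]
opening: 0.683
```

Run:
```python
from pl import *
st()
p,q,s=cur()
p1,q1=plan(p+[0,0,150],rotfrom([0,0,-1],hor(38.4)),5)
hx=-13.2
p2,q2=plan([480,-200,190],rotfrom([0,0,-1],hor(hx)),9,p1,q1)
```

```text
t 24.45 p [536.6 129.9  29.7] q [-0.9   0.67  0.74  2.03 -0.71  0.71  0.96] f [-4.9 -3.2  5. ] open 0.683
 z [ 0.001  0.001 -1.   ] y [0.786 0.619 0.001]
n 5 xyz [0.0, 0.0, -0.375] ang [0.0001, -0.0001, -0.0003] lim 0.48 0.0
  end [536.5 129.8 179.7] err [-0.1 -0.1 -0. ] 0.03
n 9 xyz [-0.435, -0.205, -0.014] ang [0.0, 0.0, 0.0478] lim 0.62 0.54
  end [ 479.7 -200.1  189.8] err [-0.3 -0.1 -0.2] 0.03
```

Request:
step_arm(xyz=[[0, 0, -0.15], [0, 0, -0.3], [0, 0, -0.45], [0, 0, -0.5], [0, 0, -0.4], [0, 0, -0.1], [0, 0, 0]], angular=[[0, 0, 0], [0, 0, 0], [0, 0, 0], [0, 0, 0], [0, 0, 0], [0, 0, 0], [0, 0, 0]])

```text
t: 25.32
ee_pos: [536.9, 130.8, 181.6]
ee_rot: [0.436, 0.9, 0.002, 0.0]
contact_force: [0.1, 0.2, -7.3]
opening: 0.68
```

Request:
step_arm(xyz=[[-0.435, -0.205, -0.014], [-0.435, -0.205, -0.014], [-0.435, -0.205, -0.014], [-0.435, -0.205, -0.014], [-0.435, -0.205, -0.014], [-0.435, -0.205, -0.014], [-0.435, -0.205, -0.014], [-0.435, -0.205, -0.014], [-0.435, -0.205, -0.014], [0, 0, 0]], angular=[[0, 0, 0.0478], [0, 0, 0.0478], [0, 0, 0.0478], [0, 0, 0.0478], [0, 0, 0.0478], [0, 0, 0.0478], [0, 0, 0.0478], [0, 0, 0.0478], [0, 0, 0.0478], [0, 0, 0]])

```text
t: 26.58
ee_pos: [476.4, -202.1, 190.1]
ee_rot: [0.787, 0.617, 0.0, -0.0]
contact_force: [0.2, 0.3, -6.1]
opening: 0.683
```

Run:
```python
from pl import *
st()
p,q,s=cur()
d=arm.snapshot("wrist"); im=d["color"].copy(); c=Cam(d,(p,s["ee_rot"]))
for v in c.proj(box(491.6,-207.3,53,a(-13.2),66,106,22)): cv2.circle(im,tuple(int(x) for x in v.round()),2,(0,0,255),-1)
# held block estimate: centre at tcp xy, top = tcp -? bottom=tcp z-25.7
for v in c.proj(box(p[0],p[1],p[2]-25.7,a(-13.2),60,100,45)): cv2.circle(im,tuple(int(x) for x in v.round()),2,(0,255,0),-1)
cv2.imwrite("pics/w10.png",im)
d=arm.snapshot("top"); cv2.imwrite("pics/t10.png",cv2.resize(d["color"][130:280,280:450],None,fx=4,fy=4))
d=arm.snapshot("scene"); cv2.imwrite("pics/s10.png",cv2.resize(d["color"][100:260,40:280],None,fx=3,fy=3))
```

```text
t 26.57 p [ 476.4 -202.1  190.1] q [-0.62  0.51  1.22  2.01 -0.57  1.02  0.64] f [ 0.2  0.3 -6.1] open 0.683
 z [-0.     0.001 -1.   ] y [ 0.971 -0.238 -0.001]
```

View pics/w10.png

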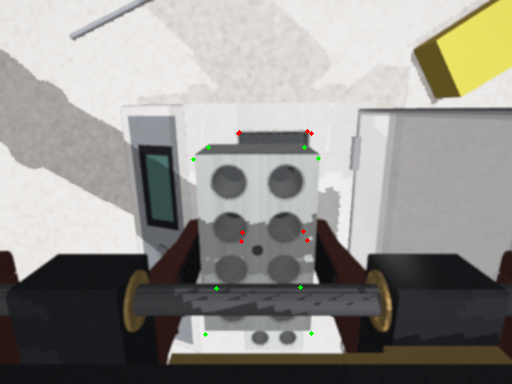

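View pics/t10.png

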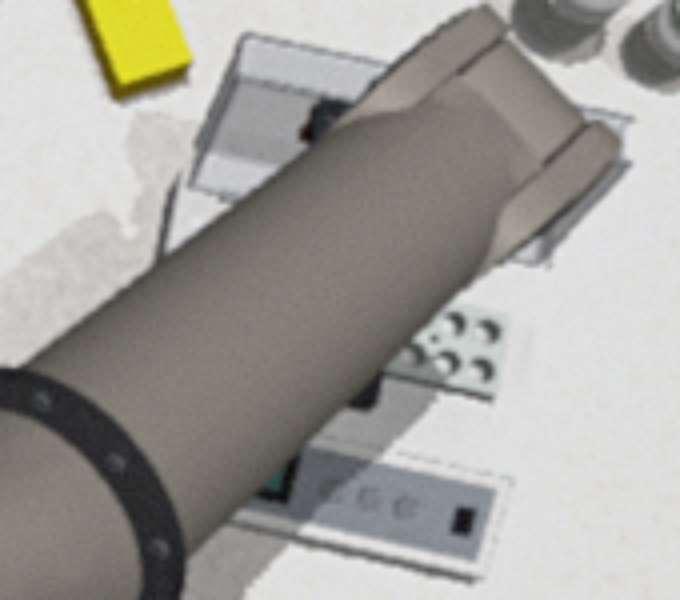

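View pics/s10.png

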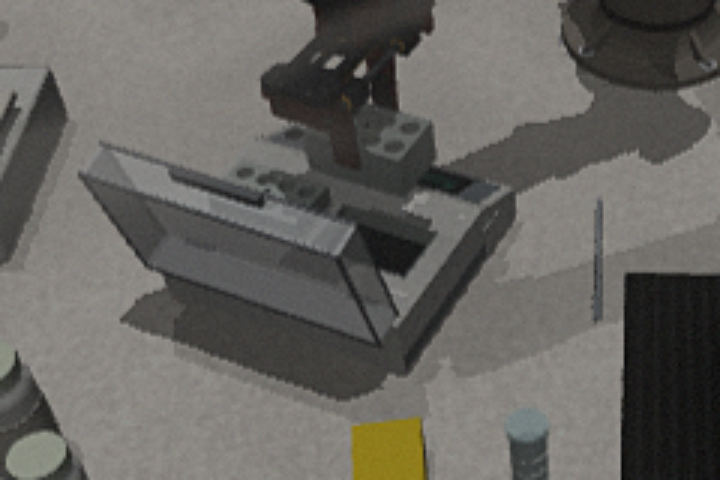

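Run:
```python
from h import *
im=cv2.imread("pics/w10.png")
cv2.imwrite("pics/w10z.png",cv2.resize(im[110:240,180:340],None,fx=4.5,fy=4.5,interpolation=cv2.INTER_CUBIC))
```

```text
(no output)
```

View pics/w10z.png

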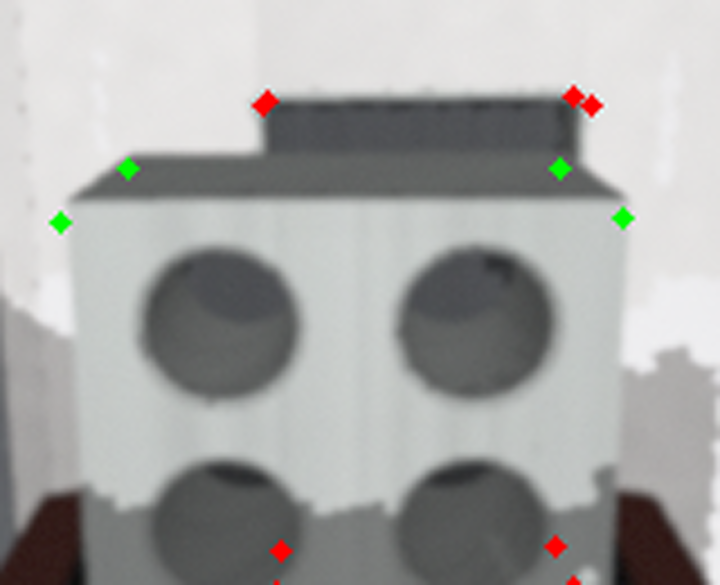

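Run:
```python
from pl import *
import pickle
D=pickle.load(open("D.pkl","rb"))
h=a(-13.2); X=np.array([np.cos(h),np.sin(h),0]); Y=np.array([-np.sin(h),np.cos(h),0]); Z=np.array([0,0,1.])
H=np.array([491.6,-207.3,75.5])+75*X-60*Y; print("hinge",H, "top px",Cam(D["top"]["d"]).proj(H))
for th in (1.5,1.6,1.7,1.8):
    f=150*np.cos(th)-36*np.sin(th); u=150*np.sin(th)+36*np.cos(th)
    E=H-f*X+u*Z
    f0=150*np.cos(th);u0=150*np.sin(th); 
    print(th,E.round(0),Cam(D["top"]["d"]).proj(E).round(1),Cam(D["scene"]["d"]).proj(E).round(1), "rim",round(-f0,0),round(u0))
print(np.array([.7582,.3833])*[512,384],np.array([.2146,.4393])*[512,384], np.array([.7178,.4865])*[512,384])
p,q,s=cur()
plan(p-60*Y-3*X+[0,0,0],q,3)
```

```text
hinge [ 550.91736551 -282.84104943   75.5       ] top px [[370.66368954 186.43446556]]
1.5 [ 576. -289.  228.] [[388.8 162.7]] [[114.6 155.2]] rim -11.0 150
1.6 [ 590. -292.  224.] [[389.3 157.7]] [[111.4 159.9]] rim 4.0 150
1.7 [ 604. -295.  220.] [[389.5 153. ]] [[108.4 164.9]] rim 19.0 149
1.8 [ 618. -299.  213.] [[389.6 148.8]] [[105.6 170.2]] rim 34.0 146
[388.1984 147.1872] [109.8752 168.6912] [367.5136 186.816 ]
n 3 xyz [-0.25, -0.012, -0.001] ang [0.0, 0.0, 0.0] lim 0.32 0.0
  end [ 462.8 -256.2  190.3] err [0.  0.  0.1] 0.0
```

Request:
step_arm(xyz=[[-0.25, -0.01, 0], [-0.25, -0.01, 0], [-0.25, -0.01, 0], [0, 0, 0], [0, 0, 0]], angular=[[0, 0, 0], [0, 0, 0], [0, 0, 0], [0, 0, 0], [0, 0, 0]])

```text
t: 27.35
ee_pos: [463.7, -255.9, 190.6]
ee_rot: [0.784, 0.621, 0.001, -0.001]
contact_force: [0.2, -0.2, -6.8]
opening: 0.673
```

Run:
```python
from pl import *
st()
p,q,s=cur()
d=arm.snapshot("wrist"); im=d["color"].copy(); c=Cam(d,(p,s["ee_rot"]))
import pickle; pickle.dump(dict(d=d,p=p,rot=s["ee_rot"]),open("w11.pkl","wb"))
for v in c.proj(box(491.6,-207.3,75,a(-13.2),66,106,0)): cv2.circle(im,tuple(int(x) for x in v.round()),1,(0,0,255),-1)
z=im[60:240,170:340]
cv2.imwrite("pics/w11.png",cv2.resize(z,None,fx=3.3*1,fy=3.3,interpolation=cv2.INTER_CUBIC))
```

```text
t 27.35 p [ 463.7 -255.9  190.6] q [-0.49  0.52  1.19  1.98 -0.57  1.03  0.74] f [ 0.2 -0.2 -6.8] open 0.673
 z [ 0.002  0.003 -1.   ] y [ 0.973 -0.229  0.001]
```

View pics/w11.png

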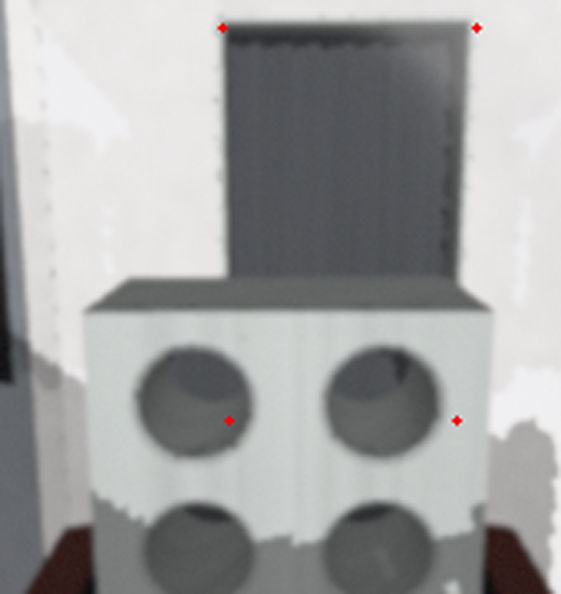

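Run:
```python
from pl import *
Rv=rotfrom([0,0,-1],hor(-13.2))
p1,q1=plan([490.5,-208.6,170],Rv,3)
p1,q1=plan([490.5,-208.6,108],Rv,4,p1,q1)
```

```text
n 3 xyz [0.217, 0.063, 0.087] ang [0.0002, -0.0004, -0.0001] lim 0.31 0.01
  end [ 490.4 -208.6  169.9] err [-0.1 -0.  -0.1] 0.03
n 4 xyz [0.0, 0.0, 0.193] ang [-0.0, -0.0, -0.0] lim 0.25 0.0
  end [ 490.4 -208.6  108.1] err [-0.1  0.   0.1] 0.03
```

Request:
step_arm(xyz=[[0.217, 0.063, 0.087], [0.217, 0.063, 0.087], [0.217, 0.063, 0.087], [0, 0, 0.193], [0, 0, 0.193], [0, 0, 0.193], [0, 0, 0.193], [0, 0, 0], [0, 0, 0], [0, 0, 0]], angular=[[0.0002, -0.0004, 0], [0.0002, -0.0004, 0], [0.0002, -0.0004, 0], [0, 0, 0], [0, 0, 0], [0, 0, 0], [0, 0, 0], [0, 0, 0], [0, 0, 0], [0, 0, 0]])

```text
t: 28.65
ee_pos: [490.3, -210.5, 109.1]
ee_rot: [0.785, 0.62, 0.0, 0.001]
contact_force: [-1.0, 0.3, -6.3]
opening: 0.682
```

Run:
```python
from pl import *
st()
p,q,s=cur()
d=arm.snapshot("wrist"); im=d["color"].copy(); c=Cam(d,(p,s["ee_rot"]))
for v in c.proj(box(491.6,-207.3,75,a(-13.2),66,106,0)): cv2.circle(im,tuple(int(x) for x in v.round()),1,(0,0,255),-1)
cv2.imwrite("pics/w12.png",cv2.resize(im[90:240,170:350],None,fx=4,fy=4,interpolation=cv2.INTER_CUBIC))
d=arm.snapshot("scene"); cv2.imwrite("pics/s12.png",cv2.resize(d["color"][110:230,80:220],None,fx=5,fy=5,interpolation=cv2.INTER_CUBIC))
Rv=rotfrom([0,0,-1],hor(-13.2))
p1,q1=plan([490.5,-208.6,103],Rv,2)
```

```text
t 28.65 p [ 490.3 -210.5  109.1] q [-0.48  0.63  1.05  2.04 -0.71  0.89  0.74] f [-1.   0.3 -6.3] open 0.682
 z [ 0.001 -0.001 -1.   ] y [ 0.973 -0.231  0.001]
n 2 xyz [0.011, -0.001, 0.038] ang [0.0003, 0.0001, -0.0007] lim 0.05 0.01
  end [ 490.5 -208.5  102.9] err [-0.   0.1 -0.1] 0.01
```

View pics/w12.png

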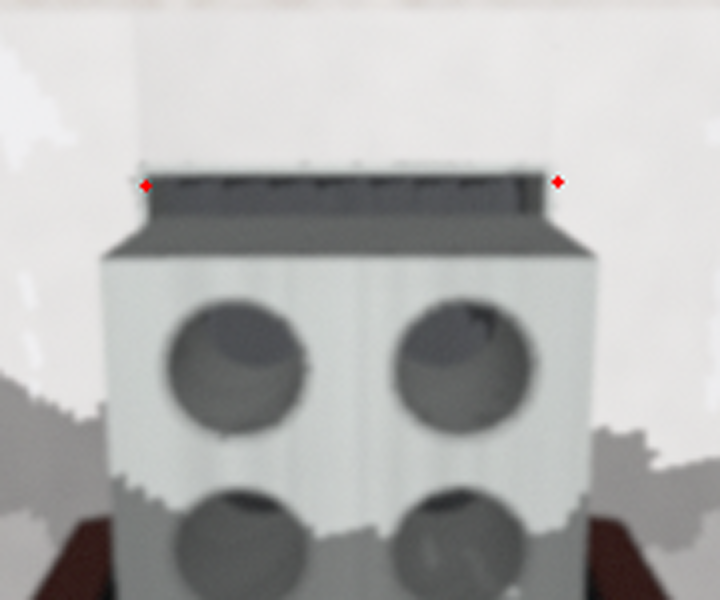

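View pics/s12.png

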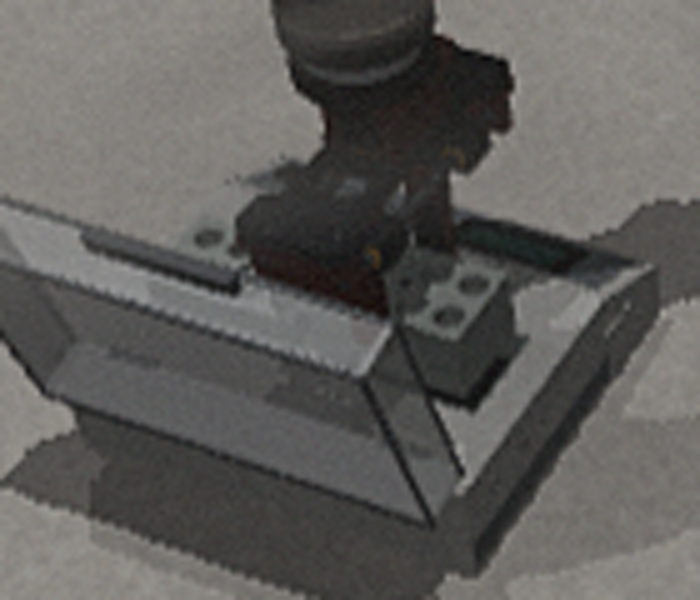

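Run:
```python
from pl import *
p,q,s=cur()
d=arm.snapshot("wrist"); c=Cam(d,(p,s["ee_rot"]))
X=q.as_matrix()[:,0]; Y=q.as_matrix()[:,1]
g=cv2.cvtColor(d["color"],cv2.COLOR_BGR2GRAY).astype(int)
print(g[128:160,258])
print(g[138,200:216],g[138,298:315]); print(g[142,196:212],g[142,302:318]); print(g[150,190:206],g[150,308:324])
for row,z,half in((133.75,75,53),(144,p[2]-25.7,50),(154.3,p[2]+19.3,50)):
    P=c.ray((257,row),z); print(row,"dist along toolx from TCP",(P-p)@X, "centre",(P-p)@X-half)
```

```text
[228 223 210 202 191 148  95  73  79  83  82  82  81  82  81  86  94  99
  98  99 100  99  98  98 102 122 164 194 205 207 208 207]
[230 228 222 205 194 189 164 114  82  75  78  77  79  79  78  77] [ 80  71  59  62  71  75  78 101 150 191 209 222 226 229 229 229 230]
[229 228 229 228 229 229 228 225 216 198 169 120  85  79  78  79] [ 76  79  82 106 153 190 203 212 226 229 230 230 230 230 230 230]
[230 229 229 229 228 230 229 227 222 203 173 139 114 102 101 100] [ 99  99 100 103 117 140 173 202 223 229 231 231 231 230 230 230]
133.75 dist along toolx from TCP 57.44986666390852 centre 4.449866663908523
144 dist along toolx from TCP 51.84516648516216 centre 1.84516648516216
154.3 dist along toolx from TCP 52.16582774481469 centre 2.165827744814692
```

Request:
step_arm(xyz=[[0.013, -0.003, 0.04], [0.013, -0.004, 0.04], [0, 0, 0], [0, 0, 0], [0, 0, 0]], angular=[[0, 0, 0], [0, 0, 0], [0, 0, 0], [0, 0, 0], [0, 0, 0]])

```text
t: 29.42
ee_pos: [489.9, -208.2, 102.2]
ee_rot: [0.785, 0.62, -0.0, 0.0]
contact_force: [0.3, -0.1, -6.9]
opening: 0.68
```

Run:
```python
from pl import *
st()
p,q,s=cur()
d=arm.snapshot("wrist"); c=Cam(d,(p,s["ee_rot"])); im=d["color"]
g=cv2.cvtColor(im,cv2.COLOR_BGR2GRAY).astype(int)
cv2.imwrite("pics/w13.png",cv2.resize(im[90:190,180:340],None,fx=5,fy=5,interpolation=cv2.INTER_CUBIC))
for col in (230,258,285): print(g[124:162,col])
```

```text
t 29.43 p [ 489.9 -208.2  102.2] q [-0.47  0.64  1.04  2.05 -0.73  0.88  0.75] f [ 0.3 -0.1 -6.9] open 0.68
 z [ 0.    -0.001 -1.   ] y [ 0.973 -0.231  0.001]
[223 222 223 224 224 225 225 225 224 222 212 203 191 156 103  68  68  76
  80  87  92  98 100  99  99  99  99  97  99 119 158 189 199 200 201 201
 201 200]
[228 228 227 227 227 227 227 227 227 223 214 204 193 155 106  76  77  79
  81  87  92  96  99  97  97  95  99  97  99 118 160 191 202 203 205 206
 205 204]
[228 227 227 227 226 227 227 227 228 226 222 214 194 157 110  79  78  83
  85  89  95  97  98  98  99  99  99  98  99 119 156 186 196 199 199 198
 198 198]
```

View pics/w13.png

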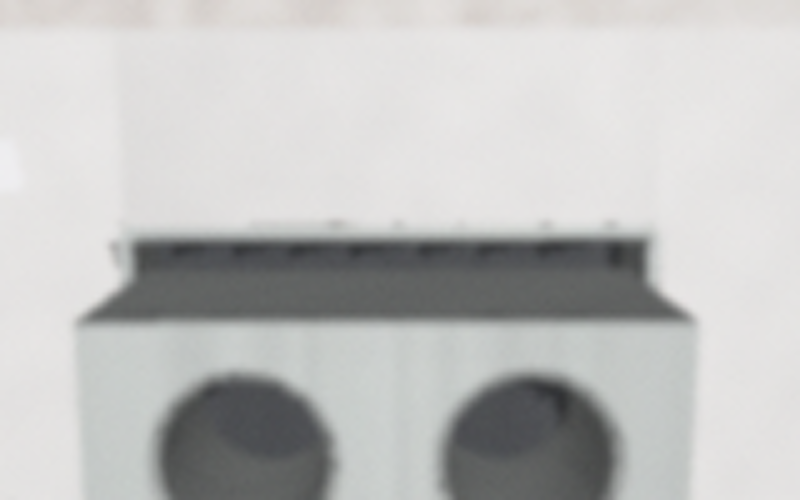

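Run:
```python
from pl import *
p,q,s=cur()
d=arm.snapshot("wrist"); c=Cam(d,(p,s["ee_rot"]))
X=q.as_matrix()[:,0]
for row,z,half in((137.2,75,53),(143.7,p[2]-25.7,50),(153.8,p[2]+19.3,50)):
    P=c.ray((257,row),z); print(row,(P-p)@X-half)
```

```text
137.2 2.8880426066896874
143.7 2.031463629269304
153.8 2.4063811611378725
```

Request:
step_arm(xyz=[[0.007, 0, 0.03], [0, 0, 0.03], [0, 0, 0.03], [0, 0, 0]], angular=[[0, 0, 0], [0, 0, 0], [0, 0, 0], [0, 0, 0]])

```text
t: 30.02
ee_pos: [489.8, -207.4, 94.7]
ee_rot: [0.785, 0.62, -0.0, 0.0]
contact_force: [0.3, 0.0, -6.3]
opening: 0.683
```

Request:
step_arm(xyz=[[0, 0, 0.04], [0, 0, 0.04], [0, 0, 0.04], [0, 0, 0.03], [0, 0, 0]], angular=[[0, 0, 0], [0, 0, 0], [0, 0, 0], [0, 0, 0], [0, 0, 0]])

```text
t: 30.65
ee_pos: [489.9, -207.5, 82.8]
ee_rot: [0.785, 0.62, -0.0, 0.0]
contact_force: [0.1, 0.5, -6.1]
opening: 0.679
```

Smooth. Expected home at TCP ≈ 78.7.

Request:
step_arm(xyz=[[0, 0, 0.015], [0, 0, 0.015], [0, 0, 0.01], [0, 0, 0]], angular=[[0, 0, 0], [0, 0, 0], [0, 0, 0], [0, 0, 0]])

```text
t: 31.15
ee_pos: [489.9, -207.5, 79.7]
ee_rot: [0.785, 0.62, -0.0, 0.0]
contact_force: [0.3, -0.5, -6.5]
opening: 0.684
```

Request:
step_arm(xyz=[[0, 0, 0.01], [0, 0, 0.01], [0, 0, 0]], angular=[[0, 0, 0], [0, 0, 0], [0, 0, 0]])

```text
t: 31.52
ee_pos: [490.0, -207.5, 78.7]
ee_rot: [0.785, 0.62, 0.0, 0.0]
contact_force: [-2.5, 2.1, 5.5]
opening: 0.679
```

Contact at the expected height. Release and rise.

Request:
step_arm(xyz=[[0, 0, 0], [0, 0, 0], [0, 0, 0], [0, 0, 0], [0, 0, 0], [0, 0, 0]], angular=[[0, 0, 0], [0, 0, 0], [0, 0, 0], [0, 0, 0], [0, 0, 0], [0, 0, 0]], fingers=0)

```text
t: 32.28
ee_pos: [490.0, -207.5, 78.1]
ee_rot: [0.785, 0.62, -0.0, 0.0]
contact_force: [1.4, 0.5, -1.2]
opening: 1.001
```

Request:
step_arm(xyz=[[0, 0, -0.1], [0, 0, -0.3], [0, 0, -0.5], [0, 0, -0.6], [0, 0, -0.6], [0, 0, -0.3], [0, 0, 0]], angular=[[0, 0, 0], [0, 0, 0], [0, 0, 0], [0, 0, 0], [0, 0, 0], [0, 0, 0], [0, 0, 0]])

```text
t: 33.15
ee_pos: [490.7, -207.9, 271.8]
ee_rot: [0.785, 0.62, 0.001, 0.001]
contact_force: [-0.2, 0.1, -1.1]
opening: 1.001
```

Run:
```python
from pl import *
st()
p,q,s=cur()
d=arm.snapshot("wrist"); im=d["color"].copy(); c=Cam(d,(p,s["ee_rot"]))
for v in c.proj(box(491.6,-207.3,53,a(-13.2),60,100,45)): cv2.circle(im,tuple(int(x) for x in v.round()),1,(0,0,255),-1)
cv2.imwrite("pics/w14.png",im)
d=arm.snapshot("scene"); cv2.imwrite("pics/s14.png",cv2.resize(d["color"][100:260,40:280],None,fx=3,fy=3,interpolation=cv2.INTER_CUBIC))
h=a(-13.2); X=np.array([np.cos(h),np.sin(h),0]); Y=np.array([-np.sin(h),np.cos(h),0])
print(((p-[491.6,-207.3,0])@X,(p-[491.6,-207.3,0])@Y))
```

```text
t 33.15 p [ 490.7 -207.9  271.8] q [-0.7   0.45  1.32  1.89 -0.48  1.17  0.56] f [-0.2  0.1 -1.1] open 1.001
 z [ 0.004 -0.001 -1.   ] y [ 0.973 -0.231  0.004]
(np.float64(-0.7184983241549955), np.float64(-0.8249064347846018))
```

View pics/w14.png

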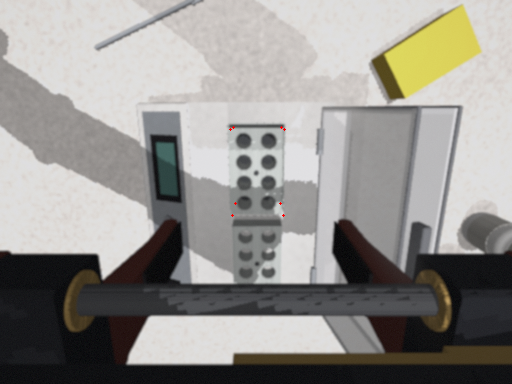

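View pics/s14.png

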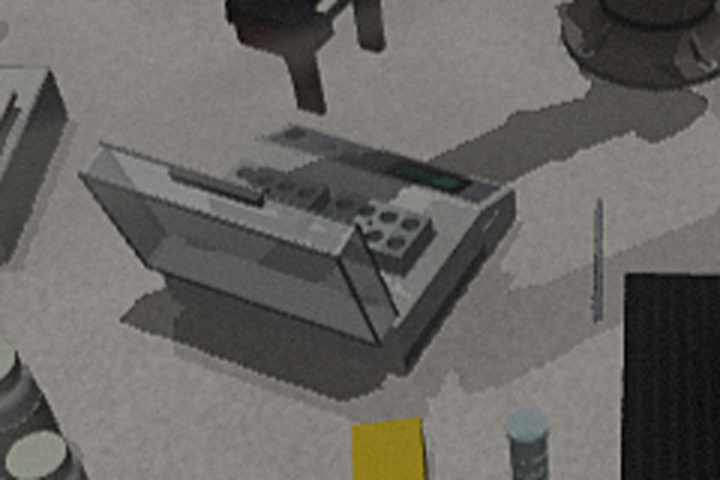

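Run:
```python
from pl import *
h=a(-13.2); X=np.array([np.cos(h),np.sin(h),0]); Y=np.array([-np.sin(h),np.cos(h),0])
H=np.array([491.6,-207.3,0])+75*X-58*Y+15*Y
Rv=rotfrom([0,0,-1],hor(-13.2))
p1,q1=plan(H+110*X+[0,0,290],Rv,6)
p2,q2=plan(H+110*X+[0,0,185],Rv,4,p1,q1)
```

```text
n 6 xyz [-0.089, 0.39, -0.043] ang [-0.0, -0.0, -0.0002] lim 0.51 0.0
  end [ 661.9 -291.7  290.2] err [ 0.  -0.3  0.2] 0.03
n 4 xyz [0.001, -0.0, 0.329] ang [-0.0, -0.0, -0.0] lim 0.42 0.0
  end [ 662.  -291.3  184.9] err [ 0.1  0.1 -0.1] 0.03
```

Request:
step_arm(xyz=[[0, 0, -0.3], [-0.089, 0.39, 0.007], [-0.089, 0.39, 0.007], [-0.089, 0.39, 0.007], [-0.089, 0.39, 0.007], [-0.089, 0.39, 0.007], [-0.089, 0.39, 0.007], [0, 0, 0], [0, 0, 0]], angular=[[0, 0, 0], [0, 0, 0], [0, 0, 0], [0, 0, 0], [0, 0, 0], [0, 0, 0], [0, 0, 0], [0, 0, 0], [0, 0, 0]], fingers=1)

```text
t: 34.38
ee_pos: [661.0, -292.4, 289.5]
ee_rot: [0.785, 0.619, -0.001, -0.001]
contact_force: [-0.2, -0.0, 0.5]
opening: 0.023
```

Run:
```python
from pl import *
st()
d=arm.snapshot("scene"); cv2.imwrite("pics/s15.png",cv2.resize(d["color"][60:300,0:300],None,fx=2.5,fy=2.5,interpolation=cv2.INTER_CUBIC))
d=arm.snapshot("wrist"); cv2.imwrite("pics/w15.png",d["color"])
h=a(-13.2); X=np.array([np.cos(h),np.sin(h),0]); Y=np.array([-np.sin(h),np.cos(h),0])
H=np.array([491.6,-207.3,0])+75*X-58*Y+15*Y
Rv=rotfrom([0,0,-1],hor(-13.2))
p2,q2=plan(H+110*X+[0,0,185],Rv,4)
```

```text
t 34.38 p [ 661.  -292.4  289.5] q [-0.26  0.73  1.08  1.39 -0.64  1.4   0.58] f [-0.2 -0.   0.5] open 0.023
 z [-0.002  0.    -1.   ] y [ 0.973 -0.233 -0.002]
n 4 xyz [0.002, 0.002, 0.33] ang [-0.0001, -0.0, -0.0005] lim 0.42 0.01
  end [ 662.  -291.5  184.9] err [ 0.1 -0.1 -0.1] 0.03
```

View pics/s15.png

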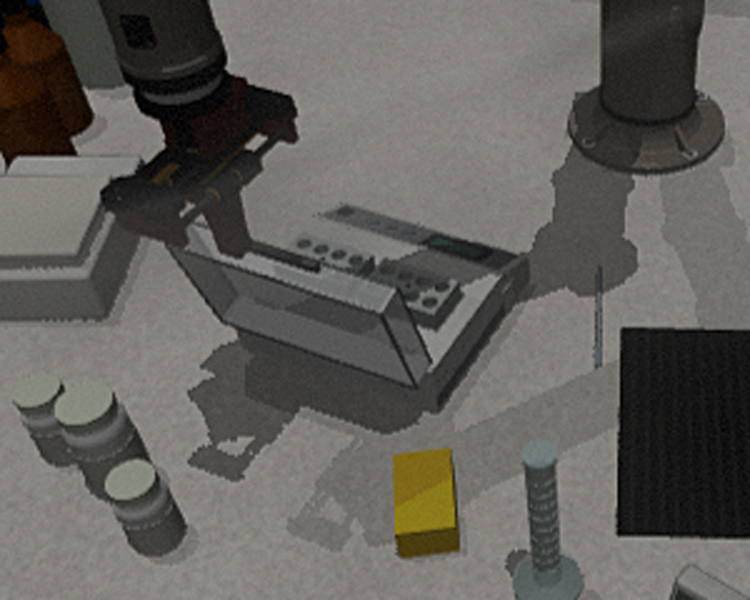

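View pics/w15.png

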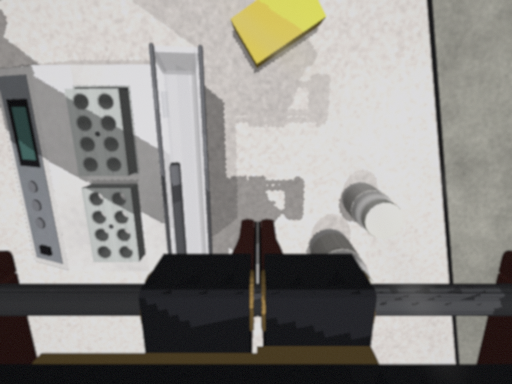

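Request:
step_arm(xyz=[[0, 0, 0.33], [0, 0, 0.33], [0, 0, 0.33], [0, 0, 0.32], [0, 0, 0], [0, 0, 0]], angular=[[0, 0, 0], [0, 0, 0], [0, 0, 0], [0, 0, 0], [0, 0, 0], [0, 0, 0]])

```text
t: 35.22
ee_pos: [662.3, -292.4, 187.5]
ee_rot: [0.785, 0.62, 0.0, 0.001]
contact_force: [0.5, 0.4, -1.0]
opening: 0.006
```

Request:
step_arm(xyz=[[0, -0.2, 0], [0, -0.2, 0], [0, -0.2, 0], [0, -0.2, 0], [0, -0.2, 0]], angular=[[0, 0, 0], [0, 0, 0], [0, 0, 0], [0, 0, 0], [0, 0, 0]])

```text
t: 35.85
ee_pos: [585.0, -274.5, 188.2]
ee_rot: [0.785, 0.62, 0.001, 0.002]
contact_force: [1.1, 0.1, 2.4]
opening: 0.007
```

Run:
```python
from pl import *
st()
d=arm.snapshot("scene"); cv2.imwrite("pics/s16.png",cv2.resize(d["color"][60:300,0:300],None,fx=2.5,fy=2.5,interpolation=cv2.INTER_CUBIC))
```

```text
t 35.85 p [ 585.  -274.5  188.2] q [-0.35  0.7   1.07  1.71 -0.67  1.14  0.69] f [1.1 0.1 2.4] open 0.007
 z [ 0.004 -0.002 -1.   ] y [ 0.973 -0.231  0.004]
```

View pics/s16.png

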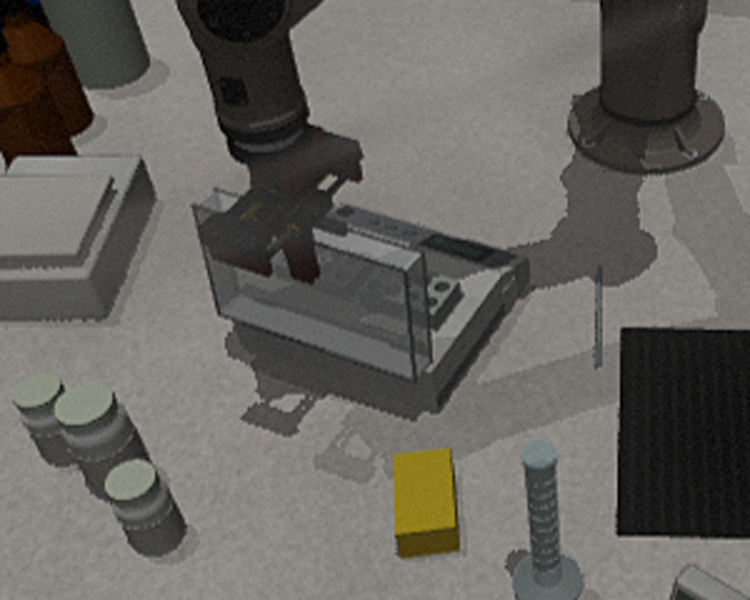

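Request:
step_arm(xyz=[[0, -0.2, 0], [0, -0.2, 0], [0, -0.2, 0], [0, -0.2, 0], [0, -0.15, 0]], angular=[[0, 0, 0], [0, 0, 0], [0, 0, 0], [0, 0, 0], [0, 0, 0]])

```text
t: 36.52
ee_pos: [509.8, -256.3, 186.6]
ee_rot: [0.785, 0.62, 0.0, 0.001]
contact_force: [-0.6, -0.3, -0.4]
opening: 0.009
```

Run:
```python
from pl import *
st()
d=arm.snapshot("scene"); cv2.imwrite("pics/s17.png",cv2.resize(d["color"][60:300,0:300],None,fx=2.5,fy=2.5,interpolation=cv2.INTER_CUBIC))
```

```text
t 36.52 p [ 509.8 -256.3  186.6] q [-0.44  0.59  1.14  1.9  -0.62  1.06  0.72] f [-0.6 -0.3 -0.4] open 0.009
 z [ 0.001 -0.    -1.   ] y [ 0.973 -0.232  0.001]
```

View pics/s17.png

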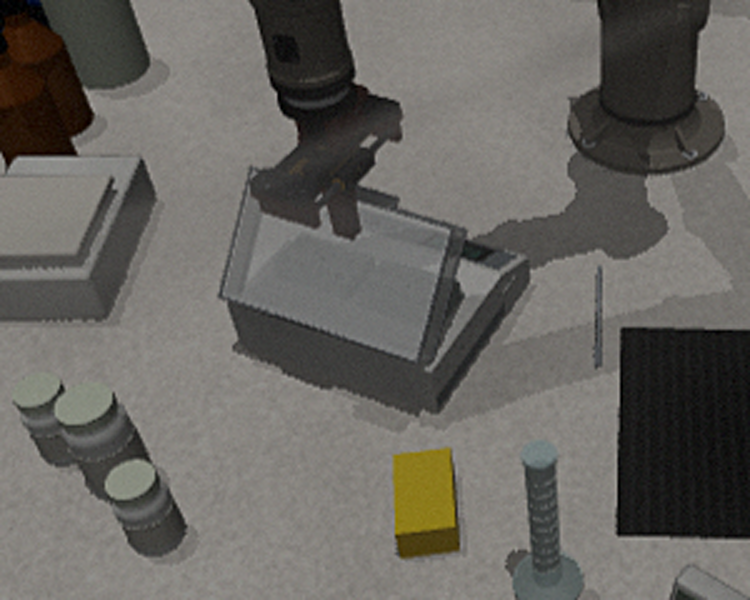

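Past the balance point. Let it sink, then rise.

Request:
step_arm(xyz=[[0, -0.1, 0], [0, 0, 0], [0, 0, 0], [0, 0, 0], [0, 0, -0.2], [0, 0, -0.5], [0, 0, -0.5], [0, 0, -0.2], [0, 0, 0], [0, 0, 0]], angular=[[0, 0, 0], [0, 0, 0], [0, 0, 0], [0, 0, 0], [0, 0, 0], [0, 0, 0], [0, 0, 0], [0, 0, 0], [0, 0, 0], [0, 0, 0]])

```text
t: 37.83
ee_pos: [502.1, -253.7, 296.8]
ee_rot: [0.785, 0.62, -0.0, -0.001]
contact_force: [-1.3, 0.7, 0.3]
opening: 0.003
```

Run:
```python
from pl import *
st()
d=arm.snapshot("scene"); cv2.imwrite("pics/s18.png",cv2.resize(d["color"][60:300,0:300],None,fx=2.5,fy=2.5,interpolation=cv2.INTER_CUBIC))
d=arm.snapshot("top"); cv2.imwrite("pics/t18.png",d["color"])
```

```text
t 37.83 p [ 502.1 -253.7  296.8] q [-0.56  0.48  1.28  1.79 -0.48  1.25  0.62] f [-1.3  0.7  0.3] open 0.003
 z [-0.001  0.    -1.   ] y [ 0.973 -0.231 -0.001]
```

View pics/s18.png

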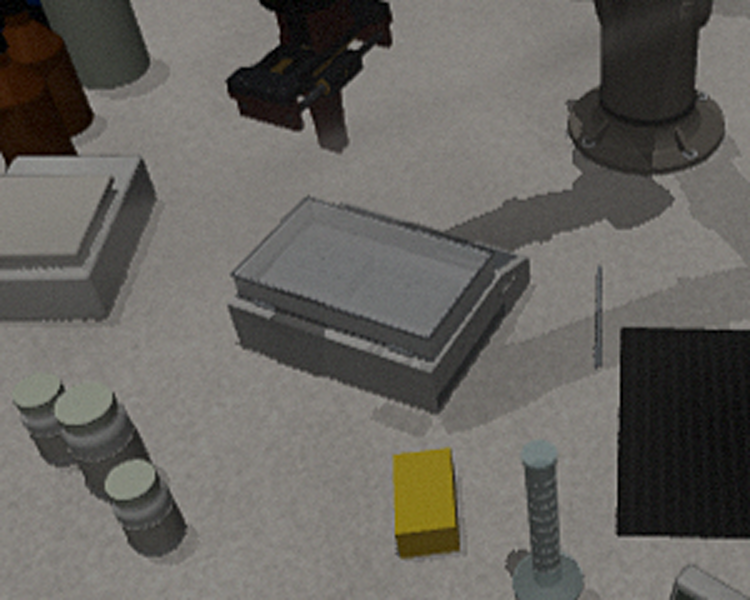

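View pics/t18.png

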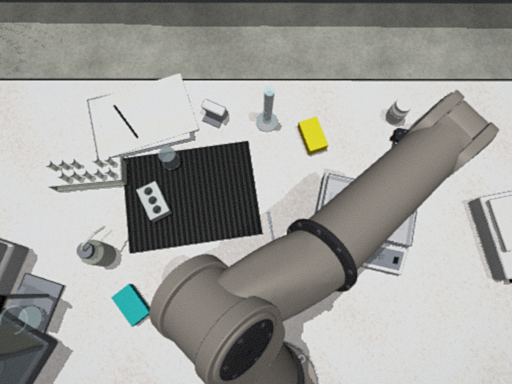

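Request:
step_arm(xyz=[[0, 0, 0], [0, 0, 0], [0, 0, 0], [0, 0, 0], [0, 0, 0], [0, 0, 0], [0, 0, 0], [0, 0, 0]], angular=[[0, 0, 0], [0, 0, 0], [0, 0, 0], [0, 0, 0], [0, 0, 0], [0, 0, 0], [0, 0, 0], [0, 0, 0]])

```text
t: 38.92
ee_pos: [502.6, -254.3, 298.0]
ee_rot: [0.785, 0.62, -0.0, 0.0]
contact_force: [-0.1, 1.1, -0.7]
opening: 0.007
```

Run:
```python
from pl import *
st()
d=arm.snapshot("scene"); c=Cam(d); im=cv2.resize(d["color"][110:240,70:230],None,fx=5,fy=5,interpolation=cv2.INTER_CUBIC)
h=a(-13.2); X=np.array([np.cos(h),np.sin(h),0]); Y=np.array([-np.sin(h),np.cos(h),0]); Z=np.array([0,0,1.])
H=np.array([491.6,-207.3,75.5])+75*X-58*Y
for th,col in ((0,(0,0,255)),(.1,(0,255,0))):
    for f0,u0 in ((150,36),(0,36),(150,0),(0,0)):
        f=f0*np.cos(th)-u0*np.sin(th); u=f0*np.sin(th)+u0*np.cos(th)
        for y in (-128,128):
            v=(c.proj(H-f*X+u*Z+y*Y)[0]-[70,110])*5; cv2.circle(im,tuple(int(x) for x in v),3,col,-1)
cv2.imwrite("pics/s19.png",im)
for n in("other_block","beaker","cylinder"): print(n,[(np.round(np.array(r["xy"])*[512,384],1),round(r["confidence"],2)) for r in arm.landmark_of("scene",n)])
```

```text
t 38.92 p [ 502.6 -254.3  298. ] q [-0.56  0.48  1.29  1.79 -0.48  1.25  0.62] f [-0.1  1.1 -0.7] open 0.007
 z [ 0. -0. -1.] y [ 0.973 -0.231  0.   ]
other_block [(array([358.6, 228.5]), 0.83)]
beaker [(array([341.6, 249. ]), 0.96)]
cylinder [(array([217.7, 294.9]), 0.81)]
```

View pics/s19.png

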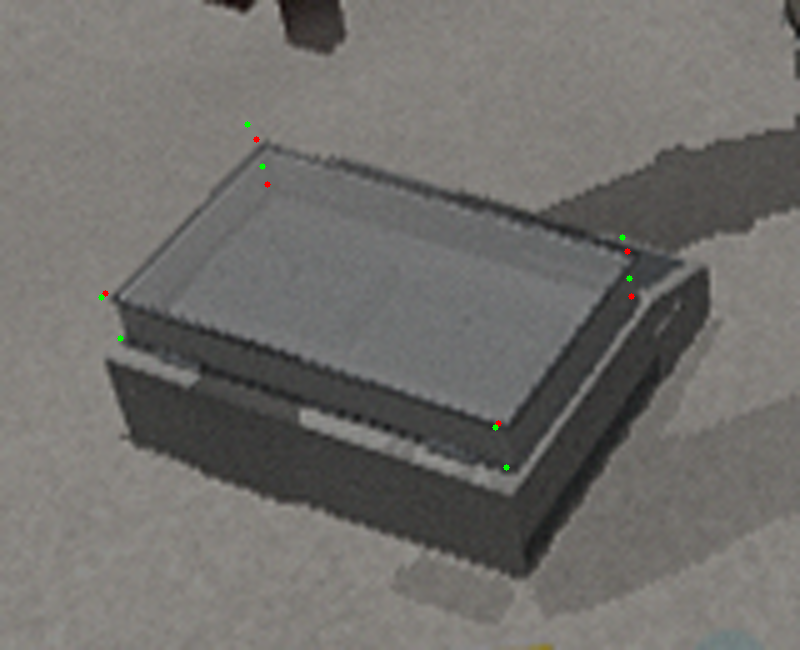

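```bash
python3 -c "
from station import arm
print(arm.job_done())"
```

```text
the job is handed in; nothing more can be done
None
```

The block is wells-up in the empty bay with the hood closed over it, and I handed the job in at about 39 s of the 72 s allowed; no verdict was reported.

**How it was done:** I gripped the upside-down block and swung it 90° to stand on its end on the mat. I regripped it from the other side, swung another 90° and laid it wells-up. I then took it from straight above, lowered it into the bay and pushed the hood over from behind until it fell shut.

**Last checks:**
- **Block:** It slid into the bay without touching the sides and met the floor at the tool height I expected (78.7 mm). Afterwards its top face matched the predicted position to within a few pixels, level with the neighbouring block.
- **Hood:** In the scene picture its corners fit the closed position. The picture sat about 2 pixels off my prediction at both the front and back corners, which I put down to calibration rather than a gap.
- **Other things:** The other block still sat within about 1.5 px of where the scene camera first saw it, and the beaker and measuring cylinder were within about 2 px.
- **Robot:** The gripper was clear above the heater, with force readings near zero.

**Disagreements on the way:** The wrist camera and the tool pose differed by 1 to 2.5 mm on where the block sat in the grip and where the bay was. I took a value in between and corrected it from the wrist picture just above the bay. The network's first estimate of the bay centre was about 8 mm from the measured rim, so I used the rim.

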